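Hang the keyhole hooks and tidy the roofer's bench

ROBOT

A 6-joint arm with a two-finger parallel gripper is mounted at the origin on the work surface. World frame = base frame: x ahead of the robot, y to its left, z up, the work surface at z = 0. Lengths are in m, angles in rad, forces in N, time in s.
With the tool pointing down it reaches from about 0.35 to 0.975 m from the base axis. Payload 4.9 kg.
Tool frame: the origin (TCP) lies midway between the tips of the shut fingers; the grasp point (between the pads) lies 19 mm behind it; z points along the fingers, y is the line along which they close (so a half turn about z gives the same grasp; the last joint's range is limited). The gripper opens to 85 mm and grips with 20 to 120 N. Pads are 22 mm wide; open, the fingers measure 114 mm over their backs; the gripper's body (76 mm by 85 mm) begins 54 mm behind the grasp point. The pads swing forward as they close: fully open they stand 13 mm farther back than shut.
Start: joints at [-1.246, 0.053, 1.613, -0, 1.476, -0.119], TCP at [0.268, -0.564, 0.231] pointing down, gripper open.
Joint ranges: [-3.01, 3.01], [-1.01, 2.22], [0.06, 2.58], [-1.02, 4.17], [0.09, 2.62], [-3.14, 3.14]. Speed limits (rad/s): [2.57, 2.57, 3.14, 3.14, 3.14, 3.14].

INTERFACE

Orientations are given as a rotation vector (axis times angle).
In Python, from station import ctrl gives the robot as it stands.
- The arm moves only by the shell command python3 -m handwheel 'ROWS' [FORCE]. ROWS is JSON, a list of rows, each an object with "gripper": the gripper command: -1 is fully open, 1 is shut, values between are in proportion; "offset": the shift along the tool's x, y, z in mm, a list of three; "rotation": the turn, a rotation vector about the tool's x, y, z in rad, a list of three. A call has exactly 8 rows; each row is the pose to reach, as a shift and turn from the pose commanded when the call began, along the tool's axes at that moment; what a row does not reach only later rows make up. A row lasts 1/8 s, in which the tool goes at most 62.5 mm and 10.7 degrees, less where a joint would pass 70% of its speed; a pose out of reach is approached as far as the arm can. A call with a gripper value outside its range is refused whole. The fingers move at their own pace and stop on an object; FORCE is the grip in N (left out, the last holds). Time passes only in rows, so rows that repeat a pose let the fingers close, or fill a call up. It gives the time, the measured TCP pose, the force, the opening and the grip force at its end, in the units of the state.
- ctrl.get_obs(): the state, without advancing time (a new reading comes with each control period).
- ctrl.get_image(name): name is "scene" or "top" or "wrist"; returns a dict with "image" (480x640x3 uint8, red, green, blue), "fovy" (degrees; the focal length in pixels is half the picture's height over the tangent of half this angle, whatever the lens; pixels are square), "cx", "cy" (the principal point, pixels), "xyz" and "attitude" of the camera in the world. Camera axes: x right, y up, looking along -z (the intrinsics and any distortion apply to the point x, -y, -z); pixel columns grow to the right and rows downward; lengths in m; the calibration is good to about 2 mm. A picture is of the moment at which its call begins. There is no depth.
- ctrl.finish_job(): hands the job in; it is judged then, once.
The state is a dict: "t": time; "q": joint angles; "dq": joint speeds; "effort": joint torques, N m; "tool_pos": TCP position; "tool_rot": TCP orientation; "contact_force": force on the tool from outside, world axes, zero at the start; "wrist_torque": the same for the moment, N m; "opening": finger opening in m; "grip_force": force on a finger pad.
Only numpy, scipy, OpenCV 4.12 (cv2) and the standard library are available. Lean on these libraries where they do the work, as an engineer would, in place of code of your own. Each camera call takes 0.05 s, during which the arm holds its last target. There are 200 camera calls.

TASK

Take every galvanized hook out of the flap compartment and hang each one on a screw of its own on the hook board: pass the keyhole over the screw head and slide the hook down until the shank sits at the top of the narrow slot, foot pointing outwards. Put the aluminium weight back upright in its round well and the tape measure back upright in its rectangular pocket, both fully home, and leave the slate tile and the nail carton where they are.

Things in the scene. Friction and masses are not known exactly. Their poses are not given: they have to be found in the camera images.
- hook1: galvanized keyhole hook, 0.18 kg (3 to 5 present). Origin: middle of its lower edge, z up, +x where its J foot sticks out (46 mm, 34 wide, lip 32 high). Plate 4 mm thick, 145 tall: 34 wide to z=32 mm, 56 to z=112, grip tab 40 wide to the top. 28 mm hole centred at z=60, above it a 13 mm slot with lead-in, ending at z=94: fully hung, the shank's centre is at z=90.
- hook2: keyhole hook, same as hook1
- hook3: keyhole hook, same as hook1
- hook4: keyhole hook, same as hook1
- hook5: keyhole hook, same as hook1
- board: fixed upright wooden hook board 380 (y) x 20 x 140 mm tall, with a low foot 45 mm deep behind it. Origin: at the bench, middle of its front face; +x out of that face, away from the robot. Five screws 125 mm up, 70 mm apart: shank 8 mm, head 20 mm across and 5 thick; 12 mm of free shank between face and head, which ends 17 mm from the face
- screw1 (a point): screw 1 of 5 of the hook board, counted along the board's +y: the middle of its free shank, 6 mm out from the board's face. Axes as the board's (x along the screw, outward)
- screw2 (a point): screw 2 of 5 of the hook board, counted along the board's +y: the middle of its free shank, 6 mm out from the board's face. Axes as the board's (x along the screw, outward)
- screw3 (a point): screw 3 of 5 of the hook board, counted along the board's +y: the middle of its free shank, 6 mm out from the board's face. Axes as the board's (x along the screw, outward)
- screw4 (a point): screw 4 of 5 of the hook board, counted along the board's +y: the middle of its free shank, 6 mm out from the board's face. Axes as the board's (x along the screw, outward)
- screw5 (a point): screw 5 of 5 of the hook board, counted along the board's +y: the middle of its free shank, 6 mm out from the board's face. Axes as the board's (x along the screw, outward)
- compartment: fixed wooden hook compartment 365 (y) x 85 (x) mm, floor 8 mm and walls 50 mm above the bench, its flap dropped flat on the bench on its +x side. Five bays 70 mm apart along y (hook1's at y=-140 mm, then in order); the plates stand about 21 mm to -x of the centre, feet towards +x. Origin: centre of its underside
- weight: squat aluminium bench weight, 0.3 to 0.5 kg, loose on the bench: round foot 70 mm across and 33 mm high, above it a round knob 30 mm across up to 66 mm (just under it a slightly thinner neck). Origin: centre of its underside, z up
- tape: nickel tape measure standing upright on its flat base, 0.2 to 0.4 kg: 74 mm long (x), 38 mm thick (y), 68 mm tall, flat sides, top round over its length. Origin: centre of its underside, z up; either end may go either way in its pocket
- weight_well: fixed brown wood block 112 x 100 x 30 mm with a round well 77 mm across and 16 mm deep in the middle of its top (well floor 14 mm above the bench): the weight's own place; its paper tag shows a disc. Origin: centre of its underside. It and tape_pocket may have changed places
- tape_pocket: fixed brown wood block 112 x 100 x 30 mm with a rectangular pocket 84 mm (x) by 47 mm (y), 16 mm deep, in the middle of its top (floor 14 mm above the bench): the tape measure's own place; its tag shows a bar. Origin: centre of its underside
- slate: purple slate tile 110 x 200 x 7 mm lying on the bench, a bystander. Origin: centre of its underside
- carton: closed cardboard carton of nails 70 x 100 x 50 mm, a bystander. Origin: centre of its underside
Mind the look-alikes: they are no part of the job. Leave any purple or red look-alike of the hook5 alone.

How it is judged:
At the end, for the whole second after the job is handed in: every hook present hangs at rest on some screw: tilt under 0.25 rad, its lower edge 90 mm (7 mm either way) below the screw and within 16 mm sideways, plate between board and head; weight upright on its well's floor (7 mm) and tape on its pocket's floor (10 mm, 0.25 rad, either way round), at rest (angle between each of hook1, hook2, hook3, hook4, hook5's own z axis and vertical below 0.25 rad and linear speed of each of hook1, hook2, hook3, hook4, hook5, weight, tape below 0.02 m/s and ((x of hook1 in the frame of screw1 between -0.01 and 0.01 m and y of hook1 in the frame of screw1 between -0.016 and 0.016 m and z of hook1 in the frame of screw1 between -0.097 and -0.083 m) or (x of hook1 in the frame of screw2 between -0.01 and 0.01 m and y of hook1 in the frame of screw2 between -0.016 and 0.016 m and z of hook1 in the frame of screw2 between -0.097 and -0.083 m) or (x of hook1 in the frame of screw3 between -0.01 and 0.01 m and y of hook1 in the frame of screw3 between -0.016 and 0.016 m and z of hook1 in the frame of screw3 between -0.097 and -0.083 m) or (x of hook1 in the frame of screw4 between -0.01 and 0.01 m and y of hook1 in the frame of screw4 between -0.016 and 0.016 m and z of hook1 in the frame of screw4 between -0.097 and -0.083 m) or (x of hook1 in the frame of screw5 between -0.01 and 0.01 m and y of hook1 in the frame of screw5 between -0.016 and 0.016 m and z of hook1 in the frame of screw5 between -0.097 and -0.083 m)) and ((x of hook2 in the frame of screw1 between -0.01 and 0.01 m and y of hook2 in the frame of screw1 between -0.016 and 0.016 m and z of hook2 in the frame of screw1 between -0.097 and -0.083 m) or (x of hook2 in the frame of screw2 between -0.01 and 0.01 m and y of hook2 in the frame of screw2 between -0.016 and 0.016 m and z of hook2 in the frame of screw2 between -0.097 and -0.083 m) or (x of hook2 in the frame of screw3 between -0.01 and 0.01 m and y of hook2 in the frame of screw3 between -0.016 and 0.016 m and z of hook2 in the frame of screw3 between -0.097 and -0.083 m) or (x of hook2 in the frame of screw4 between -0.01 and 0.01 m and y of hook2 in the frame of screw4 between -0.016 and 0.016 m and z of hook2 in the frame of screw4 between -0.097 and -0.083 m) or (x of hook2 in the frame of screw5 between -0.01 and 0.01 m and y of hook2 in the frame of screw5 between -0.016 and 0.016 m and z of hook2 in the frame of screw5 between -0.097 and -0.083 m)) and ((x of hook3 in the frame of screw1 between -0.01 and 0.01 m and y of hook3 in the frame of screw1 between -0.016 and 0.016 m and z of hook3 in the frame of screw1 between -0.097 and -0.083 m) or (x of hook3 in the frame of screw2 between -0.01 and 0.01 m and y of hook3 in the frame of screw2 between -0.016 and 0.016 m and z of hook3 in the frame of screw2 between -0.097 and -0.083 m) or (x of hook3 in the frame of screw3 between -0.01 and 0.01 m and y of hook3 in the frame of screw3 between -0.016 and 0.016 m and z of hook3 in the frame of screw3 between -0.097 and -0.083 m) or (x of hook3 in the frame of screw4 between -0.01 and 0.01 m and y of hook3 in the frame of screw4 between -0.016 and 0.016 m and z of hook3 in the frame of screw4 between -0.097 and -0.083 m) or (x of hook3 in the frame of screw5 between -0.01 and 0.01 m and y of hook3 in the frame of screw5 between -0.016 and 0.016 m and z of hook3 in the frame of screw5 between -0.097 and -0.083 m)) and ((x of hook4 in the frame of screw1 between -0.01 and 0.01 m and y of hook4 in the frame of screw1 between -0.016 and 0.016 m and z of hook4 in the frame of screw1 between -0.097 and -0.083 m) or (x of hook4 in the frame of screw2 between -0.01 and 0.01 m and y of hook4 in the frame of screw2 between -0.016 and 0.016 m and z of hook4 in the frame of screw2 between -0.097 and -0.083 m) or (x of hook4 in the frame of screw3 between -0.01 and 0.01 m and y of hook4 in the frame of screw3 between -0.016 and 0.016 m and z of hook4 in the frame of screw3 between -0.097 and -0.083 m) or (x of hook4 in the frame of screw4 between -0.01 and 0.01 m and y of hook4 in the frame of screw4 between -0.016 and 0.016 m and z of hook4 in the frame of screw4 between -0.097 and -0.083 m) or (x of hook4 in the frame of screw5 between -0.01 and 0.01 m and y of hook4 in the frame of screw5 between -0.016 and 0.016 m and z of hook4 in the frame of screw5 between -0.097 and -0.083 m)) and ((x of hook5 in the frame of screw1 between -0.01 and 0.01 m and y of hook5 in the frame of screw1 between -0.016 and 0.016 m and z of hook5 in the frame of screw1 between -0.097 and -0.083 m) or (x of hook5 in the frame of screw2 between -0.01 and 0.01 m and y of hook5 in the frame of screw2 between -0.016 and 0.016 m and z of hook5 in the frame of screw2 between -0.097 and -0.083 m) or (x of hook5 in the frame of screw3 between -0.01 and 0.01 m and y of hook5 in the frame of screw3 between -0.016 and 0.016 m and z of hook5 in the frame of screw3 between -0.097 and -0.083 m) or (x of hook5 in the frame of screw4 between -0.01 and 0.01 m and y of hook5 in the frame of screw4 between -0.016 and 0.016 m and z of hook5 in the frame of screw4 between -0.097 and -0.083 m) or (x of hook5 in the frame of screw5 between -0.01 and 0.01 m and y of hook5 in the frame of screw5 between -0.016 and 0.016 m and z of hook5 in the frame of screw5 between -0.097 and -0.083 m)) and horizontal distance between weight and weight_well below 0.007 m and angle between each of weight, tape's own z axis and vertical below 0.08 rad and z of weight in the frame of weight_well between 0.009 and 0.019 m and horizontal distance between tape and tape_pocket below 0.01 m and z of tape in the frame of tape_pocket between 0.009 and 0.019 m and angle between the x axis of tape and the x axis of tape_pocket, either way round below 0.25 rad); the robot touches nothing.
It fails at once if the slate is pushed more than 30 mm (distance of slate from where it was at the start of the episode above 0.03 m).
It fails at once if the carton is pushed more than 30 mm (distance of carton from where it was at the start of the episode above 0.03 m).
Of hook1, hook2, hook3, hook4, hook5 only 3 to 5 are there at a start; the rules pass over those that are not, and their reading is None.
At some moment in a run one of weight, tape may be knocked a few centimetres aside while the robot is not near it.
It also fails if it takes over 210 s, if anything falls off the work surface, if the arm or the gripper's body presses on something with over 40 N, if the wrist force passes 120 N, or if a joint passes its speed limit or range.

## Working session

There is one attempt and no reset: what is moved stays moved. The work goes in short steps, Python scripts to look and compute and a shell command to move; the robot and the scene stay as the last step left them, time stands still between calls to the robot, and variables do not carry over. Pictures are saved under pics/ and viewed, at most 14 in all, crops included, and the job is handed in when it is done.

```bash
ls; mkdir -p pics
cat > h.py <<'E'
import numpy as np, cv2
from scipy.spatial.transform import Rotation as R
from station import ctrl
def snap(n,f):
    d=ctrl.get_image(n); cv2.imwrite('pics/'+f,d['image'][:,:,::-1]); np.save('pics/'+f+'.npy',{k:v for k,v in d.items()},allow_pickle=True); return d
def load(f): return np.load('pics/'+f+'.npy',allow_pickle=True).item()
def rot(a):
    a=np.array(a,float)
    return R.from_matrix(a) if a.shape==(3,3) else (R.from_rotvec(a) if a.size==3 else R.from_quat(a))
def px2w(d,u,v,z):
    f=240/np.tan(np.radians(d['fovy'])/2)
    r=rot(d['attitude']).apply([(u-d['cx'])/f,-(v-d['cy'])/f,-1]); p=np.array(d['xyz'])
    return p+r*(z-p[2])/r[2]
def w2px(d,P):
    f=240/np.tan(np.radians(d['fovy'])/2)
    c=rot(d['attitude']).inv().apply(np.array(P)-np.array(d['xyz']))
    return np.array([d['cx']+f*c[0]/-c[2], d['cy']-f*c[1]/-c[2]])
E
python3 - <<'E'
from h import *
for n in['scene','top','wrist']:
    d=snap(n,n+'0.png'); print(n,{k:v for k,v in d.items() if k!='image'})
print(ctrl.get_obs())
E
```

```text
pics
scene {'fovy': 47.50220644501257, 'cx': 327.8538908942866, 'cy': 242.38411555605464, 'xyz': array([1.09040672, 0.63209321, 1.05187238]), 'attitude': array([0.335975  , 0.87865177, 2.33321137])}
top {'fovy': 57.42195284490867, 'cx': 317.3738060451745, 'cy': 236.33351963984128, 'xyz': array([0.40331385, 0.0024048 , 1.08462285]), 'attitude': array([ 0.11283339, -0.10063809, -1.54566389])}
wrist {'fovy': 59.26505423956021, 'cx': 318.6584388607225, 'cy': 236.8180723199551, 'xyz': array([ 0.34132662, -0.52912313,  0.37282888]), 'attitude': array([-0.28417465,  0.18268971, -1.11595971])}
{'t': 0.15, 'q': array([-1.24602178e+00,  5.32378555e-02,  1.61401891e+00,  3.68849065e-06,
        1.47601651e+00, -1.19012695e-01]), 'dq': array([-0.0012272 , -0.00140002, -0.00570379, -0.00053325,  0.00060366,
        0.00063923]), 'effort': array([ 3.34564320e-04, -3.94241774e+01, -3.70722127e+01, -5.07947459e-05,
        4.68242535e-03,  7.18208746e-07]), 'tool_pos': array([ 0.26818266, -0.5639753 ,  0.23030112]), 'tool_rot': array([-3.06293750e+00, -6.91024409e-01,  2.65241171e-04]), 'contact_force': array([ 0.22204433,  0.91583217, -0.79839222]), 'wrist_torque': array([0.0054124 , 0.0225324 , 0.07497557]), 'grip_force': 0.0, 'opening': 0.08516179435939737}
```

View pics/top0.png

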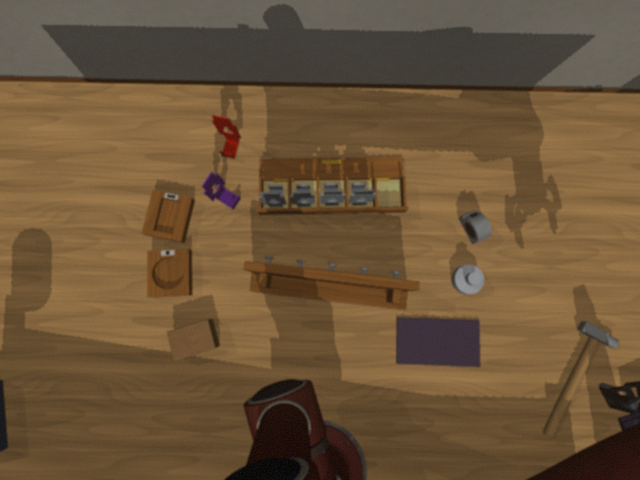

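View pics/scene0.png

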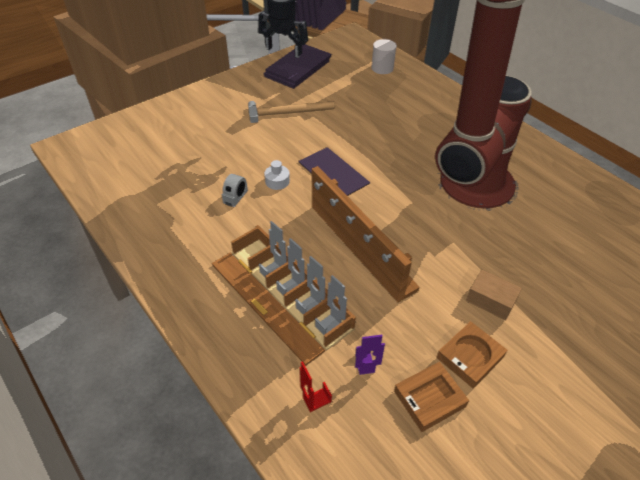

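The top view shows four grey hooks in the compartment at about (275,193), (303,193), (332,193) and (361,193), with an empty bay at (388,193). The red (228,137) and purple (220,190) hooks outside it are look-alikes. The board screws run from (268,260) to (397,274). The weight is at (469,279), the tape at (476,227), the pocket at (169,215) with a bar tag, and the well at (168,272) with a disc tag. I'll take one close crop next.

Run:
```python
from h import *
d=load('top0.png'); im=d['image'][:,:,::-1]
cv2.imwrite('pics/c1.png',cv2.resize(im[140:310,240:500],None,fx=3.05,fy=3.05,interpolation=cv2.INTER_CUBIC))
cv2.imwrite('pics/c2.png',cv2.resize(im[180:310,130:260],None,fx=4.5,fy=4.5,interpolation=cv2.INTER_CUBIC))
```

```text
(no output)
```

View pics/c1.png

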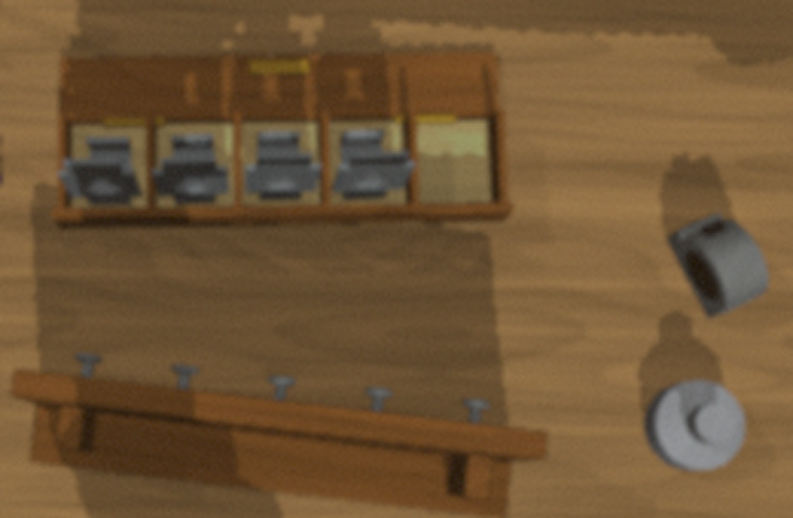

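View pics/c2.png

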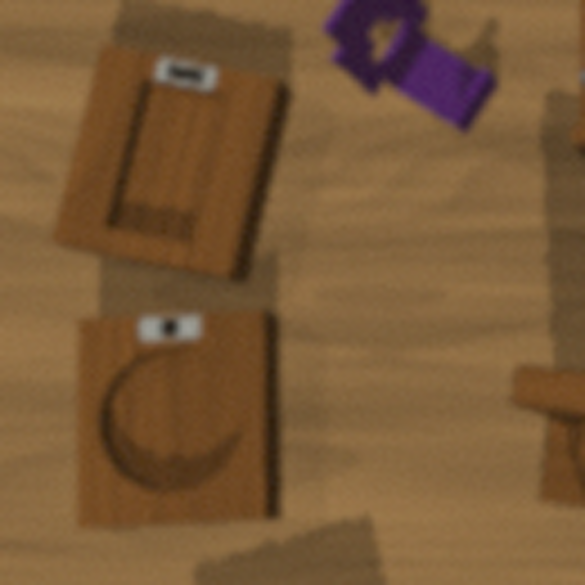

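Crop c1 shows the four grey hooks with feet towards +x (image up) and the five screw heads. Crop c2 shows the bar-tag pocket, tilted about 11°, and the disc-tag well.

Run:
```python
from h import *
np.set_printoptions(precision=4,suppress=True)
d=load('top0.png')
a=lambda x,y,z:px2w(d,240+x/3.05,140+y/3.05,z)
b=lambda x,y,z:px2w(d,130+x/4.5,180+y/4.5,z)
S=np.array([a(x,y,.125) for x,y in[(88,357),(185,371),(281,382),(378,394),(476,405)]]);print('screwheads\n',S,np.diff(S,axis=0), np.linalg.norm(S[4]-S[0]))
B=[a(14,370,.14),a(546,433,.14)];print('board front top',B,np.linalg.norm(B[1]-B[0]))
print('comp corners z50', a(57,120,.05),a(500,120,.05),a(57,208,.05),a(510,205,.05))
print('hook tops',[a(x,y,.153)[:2] for x,y in[(100,165),(190,165),(280,163),(372,160)]])
print('weight foot',a(698,425,.033),'knob',a(713,424,.066))
P=np.array([b(x,y,.03) for x,y in[(103,47),(280,85),(236,278),(57,240)]]);print('pocket',P[:,:2],P.mean(0),[np.linalg.norm(P[i]-P[i-1]) for i in range(4)])
W=np.array([b(x,y,.03) for x,y in[(80,320),(266,313),(268,517),(80,526)]]);print('well',W[:,:2],W.mean(0),[np.linalg.norm(W[i]-W[i-1]) for i in range(4)])
print('tape', a(725,262,.06))
```

```text
screwheads
 [[ 0.4866  0.117   0.125 ]
 [ 0.478   0.0468  0.125 ]
 [ 0.4717 -0.0224  0.125 ]
 [ 0.4646 -0.092   0.125 ]
 [ 0.4584 -0.1622  0.125 ]] [[-0.0085 -0.0702  0.    ]
 [-0.0064 -0.0692  0.    ]
 [-0.007  -0.0697  0.    ]
 [-0.0063 -0.0702  0.    ]] 0.2805983284222956
board front top [array([0.4749, 0.1673, 0.14  ]), array([ 0.439 , -0.2087,  0.14  ])] 0.37770940292803
comp corners z50 [0.6817 0.1578 0.05  ] [ 0.6892 -0.1944  0.05  ] [0.6104 0.1549 0.05  ] [ 0.6205 -0.202   0.05  ]
hook tops [array([0.6216, 0.1103]), array([0.623 , 0.0461]), array([ 0.6259, -0.0181]), array([ 0.6295, -0.0836])]
weight foot [ 0.4519 -0.3513  0.033 ] knob [ 0.4514 -0.3516  0.066 ]
pocket [[0.6533 0.4213]
 [0.6341 0.3226]
 [0.5273 0.3398]
 [0.5459 0.4383]] [0.5902 0.3805 0.03  ] [np.float64(0.108810948883566), np.float64(0.10051046601415366), np.float64(0.1082222145429726), np.float64(0.10022134481252618)]
well [[0.5027 0.4225]
 [0.5087 0.3224]
 [0.3999 0.3145]
 [0.3929 0.4142]] [0.451  0.3684 0.03  ] [np.float64(0.11008172061041932), np.float64(0.10030354420045455), np.float64(0.10905129221616482), np.float64(0.09995429957420865)]
tape [ 0.577  -0.3661  0.06  ]
```

```bash
cat >> h.py <<'E'
def to(x,y,z,yaw):
    "offset (mm) and turn to bring the TCP to world x,y,z, pointing down, tool x at yaw degrees"
    o=ctrl.get_obs(); T=rot(o['tool_rot']); c,s=np.cos(np.radians(yaw)),np.sin(np.radians(yaw))
    G=R.from_matrix(np.array([[c,s,0],[s,-c,0],[0,0,-1]]).T)
    print('off',np.round(T.inv().apply(np.array([x,y,z])-o['tool_pos'])*1000,1),'rot',np.round((T.inv()*G).as_rotvec(),3))
def st():
    o=ctrl.get_obs(); T=rot(o['tool_rot']).as_matrix(); print('t',round(o['t'],2),'p',np.round(o['tool_pos'],4),'yaw',round(np.degrees(np.arctan2(T[1,0],T[0,0])),2),'open',round(o['opening'],4),'F',np.round(o['contact_force'],1),'grip',round(o['grip_force'],1))
E
python3 - <<'E'
from h import *
d=load('wrist0.png'); T=rot(ctrl.get_obs()['tool_rot'])
print((T.inv()*rot(d['attitude'])).as_matrix().round(3), T.inv().apply(d['xyz']-ctrl.get_obs()['tool_pos']))
to(.45,-.44,.25,90)
E
python3 -m handwheel '[{"gripper":-1,"offset":[217,-34,-20],"rotation":[0,0,-0.565]},{"gripper":-1,"offset":[217,-34,-20],"rotation":[0,0,-1.127]},{"gripper":-1,"offset":[217,-34,-20],"rotation":[0,0,-1.127]},{"gripper":-1,"offset":[217,-34,-20],"rotation":[0,0,-1.127]},{"gripper":-1,"offset":[217,-34,-20],"rotation":[0,0,-1.127]},{"gripper":-1,"offset":[217,-34,-20],"rotation":[0,0,-1.127]},{"gripper":-1,"offset":[217,-34,-20],"rotation":[0,0,-1.127]},{"gripper":-1,"offset":[217,-34,-20],"rotation":[0,0,-1.127]}]' 60
python3 - <<'E'
from h import *
st(); d=snap('wrist','w1.png')
E
```

```text
[[ 0.001  0.949  0.315]
 [ 1.    -0.001  0.001]
 [ 0.001  0.315 -0.949]] [ 0.08105184 -0.0003086  -0.14251098]
off [217.4 -33.9 -19.6] rot [-1.000e-03 -1.000e-03 -1.127e+00]
t: 1.15
tool_pos: [0.4496, -0.4405, 0.251]
tool_rot: [-2.224, -2.218, -0.0]
contact_force: [-0.5, -0.6, -0.4]
opening: 0.0852
grip_force: 0.0
t 1.15 p [ 0.4496 -0.4405  0.251 ] yaw 89.84 open 0.0852 F [-0.5 -0.6 -0.4] grip 0.0
```

View pics/w1.png

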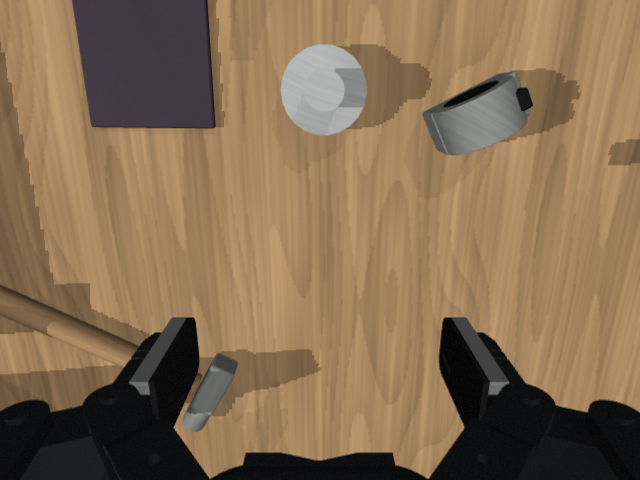

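```bash
cat >> h.py <<'E'
def box(d,P,yaw,L,W,H):
    c,s=np.cos(np.radians(yaw)),np.sin(np.radians(yaw))
    return [w2px(d,[P[0]+c*a-s*b,P[1]+s*a+c*b,z]) for z in(0,H) for a,b in((L,W),(-L,W),(-L,-W),(L,-W))]
E
python3 - <<'E'
from h import *
d=load('w1.png'); print('foot',px2w(d,324,89,.033),'knob',px2w(d,323,90,.066))
hsv=cv2.cvtColor(d['image'],cv2.COLOR_RGB2HSV)
roi=np.zeros((480,640),bool); roi[40:200,400:560]=1
m=((hsv[...,1]<45)&roi)|((hsv[...,2]<40)&roi)
m=cv2.morphologyEx(m.astype(np.uint8),cv2.MORPH_OPEN,np.ones((3,3)))
from scipy.optimize import minimize
th=np.linspace(0,np.pi,25)
def sil(p):
    x,y,yaw=p; c,s=np.cos(yaw),np.sin(yaw); pts=[]
    for b in(-.019,.019):
        for a,z in [(.037,0),(-.037,0)]+[(.037*np.cos(t),.031+.037*np.sin(t)) for t in th]:
            pts.append(w2px(d,[x+c*a-s*b,y+s*a+c*b,z]))
    o=np.zeros((480,640),np.uint8); cv2.fillConvexPoly(o,cv2.convexHull(np.array(pts,np.float32)).astype(int),1); return o
def cost(p):
    o=sil(p); return 1-(o&m).sum()/(o|m).sum()
best=min((minimize(cost,[.577,-.366,np.radians(a)],method='Nelder-Mead',options=dict(initial_simplex=np.array([[.577,-.366,np.radians(a)],[.59,-.366,np.radians(a)],[.577,-.35,np.radians(a)],[.577,-.366,np.radians(a+15)]]))) for a in(10,30,50,-30,-60,80)),key=lambda r:r.fun)
print(best.x,np.degrees(best.x[2]),best.fun)
to(.4515,-.3515,.036,90)
E
```

```text
foot [ 0.45386405 -0.35305837  0.033     ] knob [ 0.45275289 -0.3543218   0.066     ]
[ 0.58312108 -0.37321562  0.43004989] 24.64004381043211 0.07971130713712915
off [ 89.    1.8 215.1] rot [-0.    -0.    -0.002]
```

```bash
python3 -m handwheel '[{"gripper":-1,"offset":[44,3,0],"rotation":[0,0,0]},{"gripper":-1,"offset":[87.5,3,40],"rotation":[0,0,0]},{"gripper":-1,"offset":[87.5,3,90],"rotation":[0,0,0]},{"gripper":-1,"offset":[87.5,3,140],"rotation":[0,0,0]},{"gripper":-1,"offset":[87.5,3,180],"rotation":[0,0,0]},{"gripper":-1,"offset":[87.5,3,205],"rotation":[0,0,0]},{"gripper":-1,"offset":[87.5,3,215],"rotation":[0,0,0]},{"gripper":-1,"offset":[87.5,3,215],"rotation":[0,0,0]}]' 60
python3 -m handwheel '[{"gripper":1,"offset":[0,0,0],"rotation":[0,0,0]},{"gripper":1,"offset":[0,0,0],"rotation":[0,0,0]},{"gripper":1,"offset":[0,0,0],"rotation":[0,0,0]},{"gripper":1,"offset":[0,0,0],"rotation":[0,0,0]},{"gripper":1,"offset":[0,0,0],"rotation":[0,0,0]},{"gripper":1,"offset":[0,0,0],"rotation":[0,0,0]},{"gripper":1,"offset":[0,0,-5],"rotation":[0,0,0]},{"gripper":1,"offset":[0,0,-10],"rotation":[0,0,0]}]' 60
python3 - <<'E'
from h import *
st(); to(.451,.29,.30,90)
E
```

```text
t: 2.2
tool_pos: [0.4526, -0.3531, 0.0362]
tool_rot: [-2.222, -2.22, -0.0]
contact_force: [-0.0, 0.8, 0.4]
opening: 0.0852
grip_force: 0.0
t: 3.2
tool_pos: [0.4514, -0.3519, 0.0447]
tool_rot: [-2.219, -2.219, 0.0]
contact_force: [0.4, 1.0, -4.4]
opening: 0.0283
grip_force: 59.5
t 3.2 p [ 0.4514 -0.3519  0.0447] yaw 90.0 open 0.0283 F [ 0.4  1.  -4.4] grip 59.5
off [ 642.5   -1.1 -253.6] rot [-0.003 -0.003 -0.   ]
```

```bash
python3 -m handwheel '[{"gripper":1,"offset":[0,0,-60],"rotation":[0,0,0]},{"gripper":1,"offset":[0,0,-120],"rotation":[0,0,0]},{"gripper":1,"offset":[30,0,-175],"rotation":[0,0,0]},{"gripper":1,"offset":[80,0,-205],"rotation":[0,0,0]},{"gripper":1,"offset":[130,0,-205],"rotation":[0,0,0]},{"gripper":1,"offset":[180,0,-205],"rotation":[0,0,0]},{"gripper":1,"offset":[230,0,-205],"rotation":[0,0,0]},{"gripper":1,"offset":[280,0,-205],"rotation":[0,0,0]}]' 60
python3 -m handwheel '[{"gripper":1,"offset":[50,0,0],"rotation":[0,0,0]},{"gripper":1,"offset":[100,0,0],"rotation":[0,0,0]},{"gripper":1,"offset":[150,0,0],"rotation":[0,0,0]},{"gripper":1,"offset":[200,0,0],"rotation":[0,0,0]},{"gripper":1,"offset":[250,0,0],"rotation":[0,0,0]},{"gripper":1,"offset":[300,0,0],"rotation":[0,0,0]},{"gripper":1,"offset":[340,0,0],"rotation":[0,0,0]},{"gripper":1,"offset":[360,0,0],"rotation":[0,0,0]}]' 60
python3 - <<'E'
from h import *
st(); d=snap('wrist','w2.png')
E
```

```text
t: 4.2
tool_pos: [0.4517, -0.0714, 0.2501]
tool_rot: [-2.221, -2.22, 0.001]
contact_force: [1.1, -0.2, -4.4]
opening: 0.0283
grip_force: 61.3
t: 5.2
tool_pos: [0.4517, 0.2883, 0.25]
tool_rot: [-2.219, -2.223, 0.004]
contact_force: [-0.0, -0.5, -4.6]
opening: 0.0283
grip_force: 61.3
t 5.2 p [0.4517 0.2883 0.25  ] yaw 90.12 open 0.0283 F [-0.  -0.5 -4.6] grip 61.3
```

View pics/w2.png

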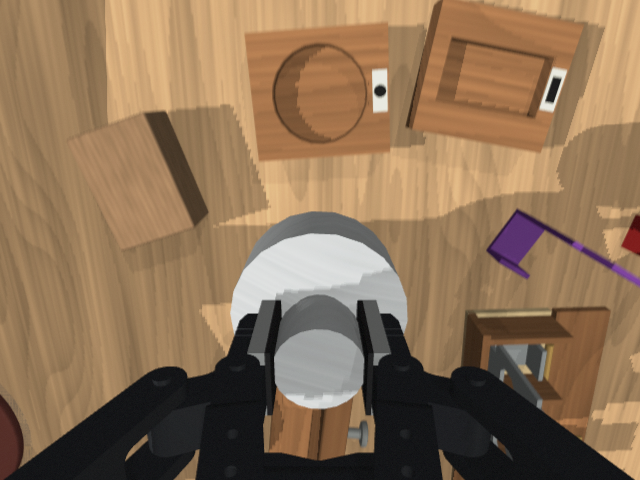

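Run:
```python
from h import *
d=load('w2.png'); print('well',px2w(d,320,93,.03),px2w(d,273,93,.03),px2w(d,367,93,.03),px2w(d,320,44,.03),px2w(d,320,143,.03))
P=np.array([px2w(d,u,v,.03) for u,v in[(455,38),(552,57),(537,116),(440,100)]]); print(P,P.mean(0))
v=P[1]-P[0]+P[2]-P[3]; print('pocket yaw',np.degrees(np.arctan2(v[1],v[0])),[np.linalg.norm(P[i]-P[i-1]) for i in range(4)])
for z in(.247,.243,): print('foot L/R',px2w(d,232,307,z),px2w(d,407,307,z),px2w(d,320,234,z))
print('knob top',px2w(d,274,368,.280),px2w(d,363,368,.280),px2w(d,319,409,.28))
```

```text
well [0.45196963 0.37234439 0.03      ] [0.41373108 0.37224841 0.03      ] [0.4901886  0.37244032 0.03      ] [0.45184087 0.40880416 0.03      ] [0.45211057 0.33243588 0.03      ]
[[0.55743963 0.41333746 0.03      ]
 [0.63565915 0.39979969 0.03      ]
 [0.63124375 0.3548148  0.03      ]
 [0.55001601 0.36717782 0.03      ]] [0.59358964 0.38378244 0.03      ]
pocket yaw -9.2265979435345 [np.float64(0.046752779744276045), np.float64(0.07938239014463577), np.float64(0.045201058405724255), np.float64(0.0821631889479615)]
foot L/R [0.4182327  0.29266738 0.247     ] [0.48559057 0.29292408 0.247     ] [0.45201867 0.32234342 0.247     ]
foot L/R [0.41731122 0.29055051 0.243     ] [0.48652006 0.29081427 0.243     ] [0.45202561 0.32104204 0.243     ]
knob top [0.4376868  0.28882668 0.28      ] [0.46559879 0.28894591 0.28      ] [0.45184745 0.27320616 0.28      ]
```

```bash
python3 -m handwheel '[{"gripper":1,"offset":[45,0,0],"rotation":[0,0,0]},{"gripper":1,"offset":[82,0,40],"rotation":[0,0,0]},{"gripper":1,"offset":[82,0,90],"rotation":[0,0,0]},{"gripper":1,"offset":[82,0,135],"rotation":[0,0,0]},{"gripper":1,"offset":[82,0,165],"rotation":[0,0,0]},{"gripper":1,"offset":[82,0,180],"rotation":[0,0,0]},{"gripper":1,"offset":[82,0,190],"rotation":[0,0,0]},{"gripper":1,"offset":[82,0,198],"rotation":[0,0,0]}]' 60
python3 - <<'E'
from h import *
st()
E
```

```text
t: 6.25
tool_pos: [0.4537, 0.3692, 0.0542]
tool_rot: [2.221, 2.221, 0.003]
contact_force: [0.6, -0.1, -4.1]
opening: 0.028
grip_force: 61.2
t 6.25 p [0.4537 0.3692 0.0542] yaw 89.98 open 0.028 F [ 0.6 -0.1 -4.1] grip 61.2
```

```bash
python3 -m handwheel '[{"gripper":1,"offset":[0.5,-1,1],"rotation":[0,0,0]},{"gripper":1,"offset":[0.5,-1,2],"rotation":[0,0,0]},{"gripper":0.1,"offset":[0.5,-1,2],"rotation":[0,0,0]},{"gripper":-0.3,"offset":[0.5,-1,2],"rotation":[0,0,0]},{"gripper":-1,"offset":[0.5,-1,2],"rotation":[0,0,0]},{"gripper":-1,"offset":[0.5,-1,-10],"rotation":[0,0,0]},{"gripper":-1,"offset":[0.5,-1,-60],"rotation":[0,0,0]},{"gripper":-1,"offset":[0.5,-1,-110],"rotation":[0,0,0]}]' 60
python3 -m handwheel '[{"gripper":-1,"offset":[0,0,-60],"rotation":[0,0,0]},{"gripper":-1,"offset":[-80,0,-100],"rotation":[0,0,0]},{"gripper":-1,"offset":[-100,0,-100],"rotation":[0,0,0]},{"gripper":-1,"offset":[-100,0,-100],"rotation":[0,0,0]},{"gripper":-1,"offset":[-100,0,-100],"rotation":[0,0,0]},{"gripper":-1,"offset":[-100,0,-100],"rotation":[0,0,0]},{"gripper":-1,"offset":[-100,0,-100],"rotation":[0,0,0]},{"gripper":-1,"offset":[-100,0,-100],"rotation":[0,0,0]}]' 60
python3 - <<'E'
from h import *
st(); d=snap('wrist','w3.png'); to(.634,.035,.26,90)
cv2.imwrite('pics/w3c.png',cv2.resize(d['image'][60:260,200:440,::-1],None,fx=2,fy=2))
E
```

```text
t: 7.25
tool_pos: [0.4515, 0.3693, 0.165]
tool_rot: [-2.221, -2.221, 0.0]
contact_force: [-0.1, 0.1, 0.3]
opening: 0.0853
grip_force: 0.0
t: 8.25
tool_pos: [0.4515, 0.2699, 0.2628]
tool_rot: [-2.22, -2.222, 0.001]
contact_force: [0.5, 0.0, 0.8]
opening: 0.0853
grip_force: 0.0
t 8.25 p [0.4515 0.2699 0.2628] yaw 90.05 open 0.0853 F [0.5 0.  0.8] grip 0.0
off [-234.9  182.3    2.9] rot [-0.001  0.     0.001]
```

View pics/w3c.png

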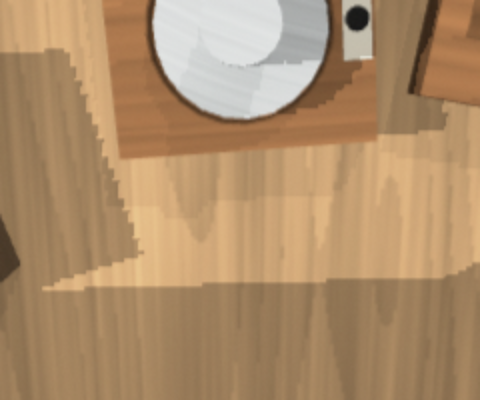

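The image shows the weight seated in the disc-tag well, upright and centred. Next is a close look at the hooks from above.

```bash
python3 -m handwheel '[{"gripper":-1,"offset":[-50,40,-20],"rotation":[0,0,0]},{"gripper":-1,"offset":[-100,80,-40],"rotation":[0,0,0]},{"gripper":-1,"offset":[-150,120,-40],"rotation":[0,0,0]},{"gripper":-1,"offset":[-190,150,-40],"rotation":[0,0,0]},{"gripper":-1,"offset":[-225,182,-40],"rotation":[0,0,0]},{"gripper":-1,"offset":[-225,182,-40],"rotation":[0,0,0]},{"gripper":-1,"offset":[-225,182,-40],"rotation":[0,0,0]},{"gripper":-1,"offset":[-225,182,-40],"rotation":[0,0,0]}]' 60
python3 - <<'E'
from h import *
st(); d=snap('wrist','w4.png'); cv2.imwrite('pics/w4b.png',cv2.resize(d['image'][:,:,::-1],(800,600)))
E
```

```text
t: 9.3
tool_pos: [0.6332, 0.0456, 0.3035]
tool_rot: [-2.22, -2.223, -0.0]
contact_force: [-0.6, -0.7, 1.1]
opening: 0.0851
grip_force: 0.0
t 9.3 p [0.6332 0.0456 0.3035] yaw 90.09 open 0.0851 F [-0.6 -0.7  1.1] grip 0.0
```

View pics/w4b.png

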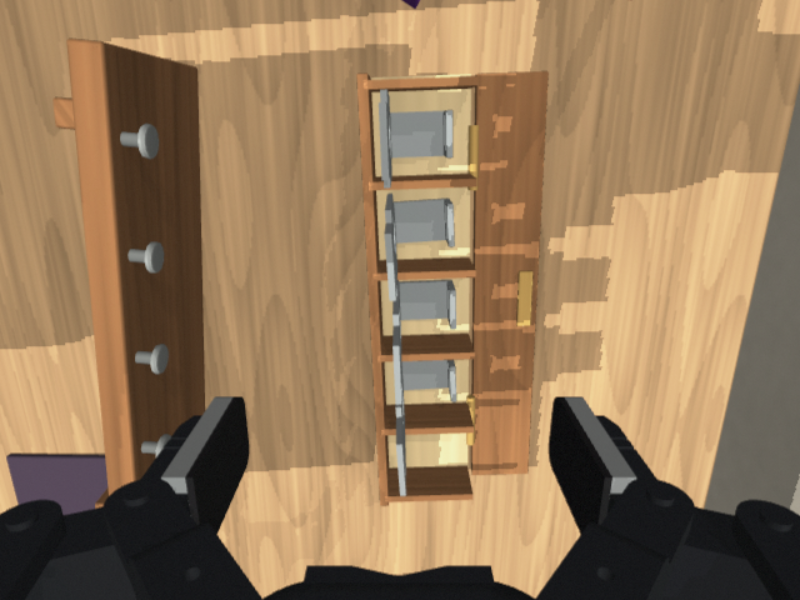

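Run:
```python
from h import *
d=load('w4.png'); k=1.25
for u,v in[(150,141),(154,257),(159,359)]: print('screw head',px2w(d,u/k,v/k,.125))
print('hookA',px2w(d,386/k,138/k,.153),px2w(d,382/k,91/k,.12),px2w(d,388/k,186/k,.12))
print('foot lips A-D z40',[px2w(d,u/k,v/k,.04)[:2].round(4) for u,v in[(449,133),(450,222),(453,304),(453,380)]])
print('comp wall -x', px2w(d,360/k,80/k,.05),px2w(d,382/k,500/k,.05))
for u,v in[(70,40),(106,490)]: print('board back top',px2w(d,u/k,v/k,.14))
for u,v in[(101,42),(135,470)]: print('board front top',px2w(d,u/k,v/k,.14))
for z in(.12,.15): print('B..D far/near', px2w(d,387/k,195/k,z),px2w(d,394/k,298/k,z),px2w(d,403/k,494/k,z))
```

```text
screw head [0.48775287 0.11568886 0.125     ]
screw head [0.48008439 0.04594591 0.125     ]
screw head [ 0.47337084 -0.02411749  0.125     ]
hookA [0.6263551  0.11846556 0.153     ] [0.62344235 0.14350959 0.12      ] [0.62668714 0.08948987 0.12      ]
foot lips A-D z40 [array([0.6702, 0.1188]), array([0.6731, 0.0529]), array([ 0.6778, -0.0144]), array([ 0.6802, -0.0833])]
comp wall -x [0.60613164 0.15419881 0.05      ] [ 0.61876837 -0.19932591  0.05      ]
board back top [0.45983624 0.16722022 0.14      ]
board back top [ 0.42985328 -0.11722617  0.14      ]
board front top [0.47600187 0.16629689 0.14      ]
board front top [ 0.45259918 -0.10070638  0.14      ]
B..D far/near [0.62605259 0.08405594 0.12      ] [0.63031003 0.01751462 0.12      ] [ 0.63693427 -0.13625938  0.12      ]
B..D far/near [0.62668514 0.0879951  0.15      ] [0.63055099 0.02757418 0.15      ] [ 0.63656593 -0.11205586  0.15      ]
```

```bash
python3 -m handwheel '[{"gripper":-1,"offset":[50,-7.5,0],"rotation":[0,0,-0.035]},{"gripper":-1,"offset":[72,-7.5,40],"rotation":[0,0,-0.035]},{"gripper":-1,"offset":[72,-7.5,90],"rotation":[0,0,-0.035]},{"gripper":-1,"offset":[72,-7.5,135],"rotation":[0,0,-0.035]},{"gripper":-1,"offset":[72,-7.5,165],"rotation":[0,0,-0.035]},{"gripper":-1,"offset":[72,-7.5,181.5],"rotation":[0,0,-0.035]},{"gripper":-1,"offset":[72,-7.5,181.5],"rotation":[0,0,-0.035]},{"gripper":0,"offset":[72,-7.5,181.5],"rotation":[0,0,-0.035]}]' 60
python3 -m handwheel '[{"gripper":1,"offset":[0,0,0],"rotation":[0,0,0]},{"gripper":1,"offset":[0,0,0],"rotation":[0,0,0]},{"gripper":1,"offset":[0,0,0],"rotation":[0,0,0]},{"gripper":1,"offset":[0,0,0],"rotation":[0,0,0]},{"gripper":1,"offset":[0,0,0],"rotation":[0,0,0]},{"gripper":1,"offset":[0,0,-10],"rotation":[0,0,0]},{"gripper":1,"offset":[0,0,-60],"rotation":[0,0,0]},{"gripper":1,"offset":[0,0,-120],"rotation":[0,0,0]}]' 60
python3 - <<'E'
from h import *
st(); d=snap('wrist','w5.png')
print('exp tab top px', [w2px(d,ctrl.get_obs()['tool_pos']+np.array([0,s*.02,.031])) for s in(1,-1)])
print('exp 56 shoulder', [w2px(d,ctrl.get_obs()['tool_pos']+np.array([0,s*.028,-.002])) for s in(1,-1)])
print('exp foot', [w2px(d,ctrl.get_obs()['tool_pos']+np.array([.046,s*.017,-.082])) for s in(1,-1)])
E
```

```text
t: 10.35
tool_pos: [0.6274, 0.1167, 0.1239]
tool_rot: [2.18, 2.259, 0.004]
contact_force: [0.8, -0.3, 0.9]
opening: 0.0698
grip_force: 0.0
t: 11.35
tool_pos: [0.6251, 0.1164, 0.2413]
tool_rot: [-2.18, -2.258, 0.005]
contact_force: [1.7, -0.3, -2.3]
opening: 0.0026
grip_force: 61.0
t 11.35 p [0.6251 0.1164 0.2413] yaw 92.0 open 0.0026 F [ 1.7 -0.3 -2.3] grip 61.0
exp tab top px [array([338.02759882, 336.89105504]), array([331.3242247 , 454.19490253])]
exp 56 shoulder [array([335.34744649, 263.17171543]), array([328.24873472, 400.70933273])]
exp foot [array([416.7230597 , 228.71175689]), array([410.01814113, 287.63985358])]
```

View pics/w5.png

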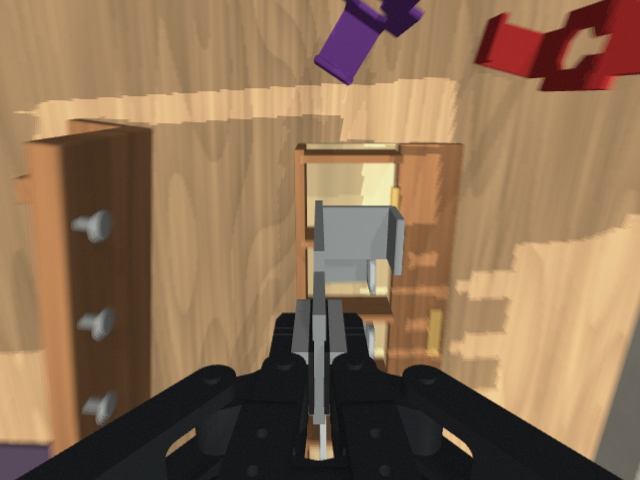

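Run:
```python
from h import *
np.set_printoptions(precision=4,suppress=True)
o=ctrl.get_obs();T=rot(o['tool_rot'])
for d in(load('w5.png'),ctrl.get_image('wrist')):
    print(T.inv().apply(d['xyz']-o['tool_pos']),(T.inv()*rot(d['attitude'])).as_matrix(),d['xyz'],o['tool_pos'],w2px(d,o['tool_pos']),w2px(d,T.apply([0,0,-.019])+o['tool_pos']))
st()
```

```text
[ 0.0811 -0.0023 -0.13  ] [[ 0.0004  0.9491  0.3151]
 [ 0.9998 -0.006   0.0169]
 [ 0.0179  0.315  -0.9489]] [0.6227 0.1976 0.3839] [0.6296 0.1167 0.2539] [331.7322 339.0058] [332.4372 372.3866]
[ 0.0813 -0.0001 -0.1426] [[ 0.0005  0.9493  0.3145]
 [ 1.     -0.0006  0.    ]
 [ 0.0002  0.3145 -0.9493]] [0.6247 0.1978 0.3966] [0.6296 0.1167 0.2539] [318.8579 321.4861] [318.8723 349.81  ]
t 11.45 p [0.6304 0.1168 0.2523] yaw 92.01 open 0.0032 F [ 0.1  0.3 -0.8] grip 61.0
```

```bash
python3 -m handwheel '[{"gripper":1,"offset":[0,-40,0],"rotation":[0,0,0.05]},{"gripper":1,"offset":[0,-80,20],"rotation":[0,0,0.1]},{"gripper":1,"offset":[0,-109,40],"rotation":[0,0,0.138]},{"gripper":1,"offset":[0,-109,40],"rotation":[0,0,0.138]},{"gripper":1,"offset":[0,-109,40],"rotation":[0,0,0.138]},{"gripper":1,"offset":[0,-109,40],"rotation":[0,0,0.138]},{"gripper":1,"offset":[0,-109,40],"rotation":[0,0,0.138]},{"gripper":1,"offset":[0,-109,40],"rotation":[0,0,0.138]}]' 60
cat >> h.py <<'E'
def hold(f):
    st(); d=snap('wrist',f); o=ctrl.get_obs(); T=rot(o['tool_rot']); p=lambda y,x,z: w2px(d,o['tool_pos']+T.apply([y,x,-z])).round(0).tolist()
    print('shoulder',p(.028,0,-.002),'lip top',p(.017,.046,-.082),p(-.017,.046,-.082),'foot corner',p(.017,.046,-.114),p(.017,0,-.114)); return d
E
python3 - <<'E'
from h import *
d=hold('w6.png'); cv2.imwrite('pics/w6c.png',cv2.resize(d['image'][100:400,40:440,::-1],None,fx=2,fy=2))
E
```

```text
t: 12.45
tool_pos: [0.5178, 0.1126, 0.2022]
tool_rot: [2.333, 2.104, 0.001]
contact_force: [-0.4, 0.3, -1.7]
opening: 0.003
grip_force: 61.0
t 12.45 p [0.5178 0.1126 0.2022] yaw 84.1 open 0.003 F [-0.4  0.3 -1.7] grip 61.0
shoulder [319.0, 251.0] lip top [402.0, 219.0] [398.0, 276.0] foot corner [392.0, 205.0] [319.0, 205.0]
```

View pics/w6c.png

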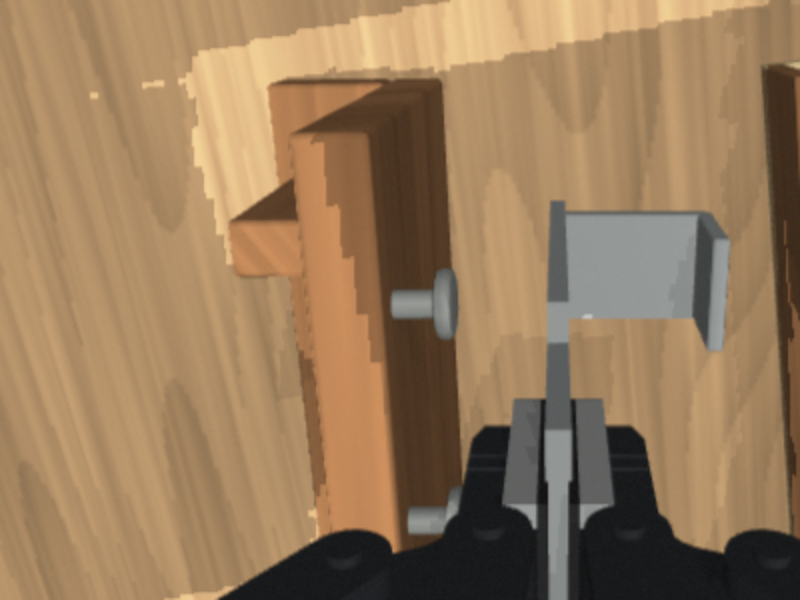

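Hook A matches its predicted position to about 1 px: the lip is at (404,220) and (401,274), and the screw head is at px (265,251).

Run:
```python
from h import *
d=load('w6.png'); p=px2w(d,265.5,251.5,.125); print(p)
a=np.array([.9948,-.102,0]); s=p-.011*a; print('shank mid',s)
o=ctrl.get_obs();T=rot(o['tool_rot']); s[2]=.179; print(T.inv().apply(s-o['tool_pos'])*1000); st()
```

```text
[0.48834217 0.11549951 0.125     ]
shank mid [0.47739937 0.11662151 0.125     ]
[ -0.15350992 -40.48336598  22.99646322]
t 12.5 p [0.5177 0.1126 0.202 ] yaw 84.09 open 0.0031 F [-0.3  0.3 -1.9] grip 61.0
```

```bash
python3 -m handwheel '[{"gripper":1,"offset":[0,0,12],"rotation":[0,0,0]},{"gripper":1,"offset":[0,0,23],"rotation":[0,0,0]},{"gripper":1,"offset":[0,0,23],"rotation":[0,0,0]},{"gripper":1,"offset":[0,-10,23],"rotation":[0,0,0]},{"gripper":1,"offset":[0,-20,23],"rotation":[0,0,0]},{"gripper":1,"offset":[0,-30,23],"rotation":[0,0,0]},{"gripper":1,"offset":[0,-40,23],"rotation":[0,0,0]},{"gripper":1,"offset":[0,-40,23],"rotation":[0,0,0]}]' 60
python3 - <<'E'
from h import *
st()
E
```

```text
t: 13.5
tool_pos: [0.4769, 0.1169, 0.1789]
tool_rot: [2.332, 2.104, 0.001]
contact_force: [0.7, -0.0, -1.4]
opening: 0.0035
grip_force: 61.0
t 13.5 p [0.4769 0.1169 0.1789] yaw 84.12 open 0.0035 F [ 0.7 -0.  -1.4] grip 61.0
```

```bash
python3 -m handwheel '[{"gripper":1,"offset":[0,0,6],"rotation":[0,0,0]},{"gripper":1,"offset":[0,0,12],"rotation":[0,0,0]},{"gripper":1,"offset":[0,0,18],"rotation":[0,0,0]},{"gripper":1,"offset":[0,0,24],"rotation":[0,0,0]},{"gripper":1,"offset":[0,0,29],"rotation":[0,0,0]},{"gripper":1,"offset":[0,0,29],"rotation":[0,0,0]},{"gripper":0.7,"offset":[0,0,29],"rotation":[0,0,0]},{"gripper":0.5,"offset":[0,0,29],"rotation":[0,0,0]}]' 60
python3 - <<'E'
from h import *
st()
E
python3 -m handwheel '[{"gripper":0,"offset":[0,0,0],"rotation":[0,0,0]},{"gripper":-1,"offset":[0,0,-10],"rotation":[0,0,0]},{"gripper":-1,"offset":[0,0,-60],"rotation":[0,0,0]},{"gripper":-1,"offset":[0,0,-110],"rotation":[0,0,0]},{"gripper":-1,"offset":[-10,30,-130],"rotation":[0,0,0]},{"gripper":-1,"offset":[-30,70,-130],"rotation":[0,0,0]},{"gripper":-1,"offset":[-30,70,-130],"rotation":[0,0,0]},{"gripper":-1,"offset":[-30,70,-130],"rotation":[0,0,0]}]' 60
python3 - <<'E'
from h import *
st(); d=snap('wrist','w7.png'); to(.628,.049,.122,92); to(.628,.049,.28,92)
E
```

```text
t: 14.5
tool_pos: [0.478, 0.1168, 0.1505]
tool_rot: [2.332, 2.104, 0.002]
contact_force: [-0.1, 0.6, -0.2]
opening: 0.0212
grip_force: 0.0
t 14.5 p [0.478  0.1168 0.1505] yaw 84.1 open 0.0212 F [-0.1  0.6 -0.2] grip 0.0
t: 15.5
tool_pos: [0.5437, 0.0798, 0.2799]
tool_rot: [-2.333, -2.104, 0.0]
contact_force: [-0.3, -0.0, -0.1]
opening: 0.0857
grip_force: 0.0
t 15.5 p [0.5437 0.0798 0.2799] yaw 84.09 open 0.0857 F [-0.3 -0.  -0.1] grip 0.0
off [-22.3  87.3 157.8] rot [-0.    -0.    -0.138]
off [-22.2  87.2  -0.2] rot [-0.    -0.    -0.138]
```

View pics/w7.png

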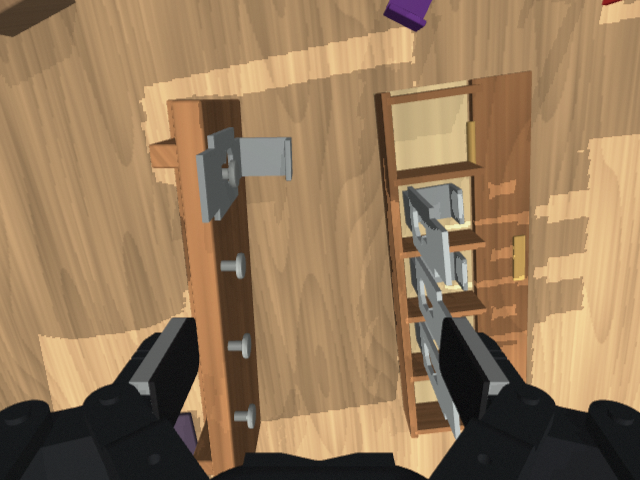

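Run:
```python
from h import *
d=load('w7.png'); print([px2w(d,u,v,.04)[:2].round(4) for u,v in[(461.5,203.5),(463,270)]])
im=d['image'][170:310,390:500,::-1]; cv2.imwrite('pics/w7c.png',cv2.resize(im,None,fx=4.2,fy=4.2,interpolation=cv2.INTER_CUBIC))
```

```text
[array([0.6743, 0.0535]), array([ 0.676 , -0.0139])]
```

View pics/w7c.png

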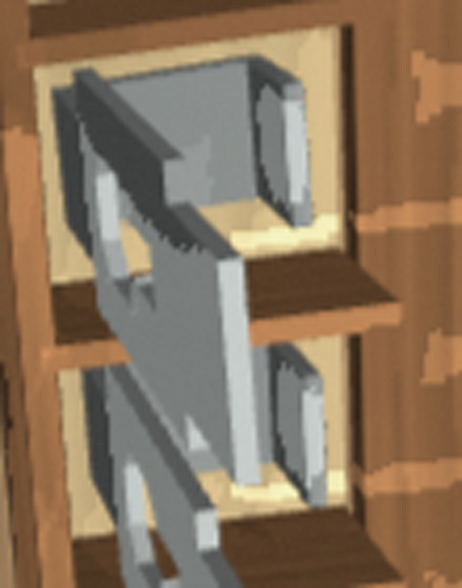

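Run:
```python
from h import *
d=load('w7.png'); print('lipB',px2w(d,462,207,.04)[:2],'tabB',px2w(d,446.8,258.5,.153)[:2],px2w(d,444.8,232.4,.153)[:2],px2w(d,448.8,284.8,.153)[:2],'lipC',px2w(d,466,275,.04)[:2])
```

```text
lipB [0.67477482 0.05012143] tabB [0.62831592 0.04733673] [0.62712354 0.066311  ] [0.62955809 0.02740145] lipC [ 0.67894717 -0.01956483]
```

```bash
python3 -m handwheel '[{"gripper":-1,"offset":[-12,50,0],"rotation":[0,0,-0.07]},{"gripper":-1,"offset":[-24,87,30],"rotation":[0,0,-0.138]},{"gripper":-1,"offset":[-24,87,80],"rotation":[0,0,-0.138]},{"gripper":-1,"offset":[-24,87,125],"rotation":[0,0,-0.138]},{"gripper":-1,"offset":[-24,87,150],"rotation":[0,0,-0.138]},{"gripper":-1,"offset":[-24,87,158],"rotation":[0,0,-0.138]},{"gripper":-1,"offset":[-24,87,158],"rotation":[0,0,-0.138]},{"gripper":0,"offset":[-24,87,158],"rotation":[0,0,-0.138]}]' 60
python3 -m handwheel '[{"gripper":1,"offset":[0,0,0],"rotation":[0,0,0]},{"gripper":1,"offset":[0,0,0],"rotation":[0,0,0]},{"gripper":1,"offset":[0,0,0],"rotation":[0,0,0]},{"gripper":1,"offset":[0,0,0],"rotation":[0,0,0]},{"gripper":1,"offset":[0,0,0],"rotation":[0,0,0]},{"gripper":1,"offset":[0,0,-10],"rotation":[0,0,0]},{"gripper":1,"offset":[0,0,-60],"rotation":[0,0,0]},{"gripper":1,"offset":[0,0,-120],"rotation":[0,0,0]}]' 60
python3 - <<'E'
from h import *
s=np.array([.4699,.0470]); p=s+.040*np.array([.9948,-.102]); st(); to(p[0],p[1],.2,84.1)
E
```

```text
t: 16.55
tool_pos: [0.6292, 0.0471, 0.124]
tool_rot: [2.18, 2.258, 0.004]
contact_force: [0.5, -0.2, 0.4]
opening: 0.0699
grip_force: 0.0
t: 17.55
tool_pos: [0.6268, 0.0469, 0.2411]
tool_rot: [-2.18, -2.258, 0.005]
contact_force: [1.0, -0.4, -1.6]
opening: 0.0029
grip_force: 59.1
t 17.55 p [0.6268 0.0469 0.2411] yaw 92.0 open 0.0029 F [ 1.  -0.4 -1.6] grip 59.1
off [ 1.00e-01 -1.17e+02  4.16e+01] rot [-0.005  0.     0.138]
```

```bash
python3 -m handwheel '[{"gripper":1,"offset":[0,-40,0],"rotation":[0,0,0.05]},{"gripper":1,"offset":[0,-80,20],"rotation":[0,0,0.1]},{"gripper":1,"offset":[0,-117,41],"rotation":[0,0,0.138]},{"gripper":1,"offset":[0,-117,41],"rotation":[0,0,0.138]},{"gripper":1,"offset":[0,-117,41],"rotation":[0,0,0.138]},{"gripper":1,"offset":[0,-117,41],"rotation":[0,0,0.138]},{"gripper":1,"offset":[0,-117,41],"rotation":[0,0,0.138]},{"gripper":1,"offset":[0,-117,41],"rotation":[0,0,0.138]}]' 60
cat >> h.py <<'E'
def compare(f,ref='w6.png'):
    d=hold(f); r=load(ref)['image']; im=d['image']
    for n,(a,b,c,e) in dict(hook=(198,282,316,408),head=(232,272,232,272)).items():
        m=cv2.matchTemplate(im[a-25:b+25,c-25:e+25],r[a:b,c:e],cv2.TM_CCOEFF_NORMED); _,v,_,l=cv2.minMaxLoc(m); print(n,'shift',l[0]-25,l[1]-25,'score',round(v,3))
        if n=='head':
            p=px2w(d,265.5+l[0]-25,251.5+l[1]-25,.125); s=p-.011*np.array([.9948,-.102,0]); print('shank mid',s.round(4)); to(s[0],s[1],.179,84.1)
E
python3 -c "
from h import *
compare('w8.png')"
```

```text
t: 18.55
tool_pos: [0.5118, 0.0428, 0.2012]
tool_rot: [2.333, 2.104, 0.001]
contact_force: [0.7, -0.5, -1.5]
opening: 0.0029
grip_force: 59.5
t 18.55 p [0.5118 0.0428 0.2012] yaw 84.1 open 0.0029 F [ 0.7 -0.5 -1.5] grip 59.5
shoulder [319.0, 250.0] lip top [402.0, 219.0] [398.0, 276.0] foot corner [392.0, 205.0] [319.0, 205.0]
hook shift 0 0 score 0.82
head shift -1 0 score 0.927
shank mid [0.471  0.0471 0.125 ]
off [  0.2 -40.9  22. ] rot [ 0. -0.  0.]
```

```bash
python3 -m handwheel '[{"gripper":1,"offset":[0,0,12],"rotation":[0,0,0]},{"gripper":1,"offset":[0,0,22],"rotation":[0,0,0]},{"gripper":1,"offset":[0,0,22],"rotation":[0,0,0]},{"gripper":1,"offset":[0,-10,22],"rotation":[0,0,0]},{"gripper":1,"offset":[0,-20,22],"rotation":[0,0,0]},{"gripper":1,"offset":[0,-30,22],"rotation":[0,0,0]},{"gripper":1,"offset":[0,-41,22],"rotation":[0,0,0]},{"gripper":1,"offset":[0,-41,22],"rotation":[0,0,0]}]' 60
python3 -m handwheel '[{"gripper":1,"offset":[0,0,6],"rotation":[0,0,0]},{"gripper":1,"offset":[0,0,12],"rotation":[0,0,0]},{"gripper":1,"offset":[0,0,18],"rotation":[0,0,0]},{"gripper":1,"offset":[0,0,24],"rotation":[0,0,0]},{"gripper":1,"offset":[0,0,29],"rotation":[0,0,0]},{"gripper":1,"offset":[0,0,29],"rotation":[0,0,0]},{"gripper":0.7,"offset":[0,0,29],"rotation":[0,0,0]},{"gripper":0.5,"offset":[0,0,29],"rotation":[0,0,0]}]' 60
python3 -m handwheel '[{"gripper":0,"offset":[0,0,0],"rotation":[0,0,0]},{"gripper":-1,"offset":[0,0,-10],"rotation":[0,0,0]},{"gripper":-1,"offset":[0,0,-60],"rotation":[0,0,0]},{"gripper":-1,"offset":[0,0,-110],"rotation":[0,0,0]},{"gripper":-1,"offset":[-10,30,-130],"rotation":[0,0,0]},{"gripper":-1,"offset":[-40,70,-130],"rotation":[0,0,0]},{"gripper":-1,"offset":[-40,70,-130],"rotation":[0,0,0]},{"gripper":-1,"offset":[-40,70,-130],"rotation":[0,0,0]}]' 60
python3 - <<'E'
from h import *
st(); d=snap('wrist','w9.png'); to(.6305,-.022,.122,92)
E
```

```text
t: 19.6
tool_pos: [0.4697, 0.0472, 0.1789]
tool_rot: [2.332, 2.104, 0.001]
contact_force: [0.1, -0.1, -2.3]
opening: 0.0033
grip_force: 59.5
t: 20.6
tool_pos: [0.4709, 0.047, 0.1505]
tool_rot: [2.332, 2.104, 0.001]
contact_force: [-0.3, -0.0, -0.0]
opening: 0.0214
grip_force: 0.0
t: 21.6
tool_pos: [0.5356, 0.0002, 0.2799]
tool_rot: [-2.333, -2.103, 0.0]
contact_force: [0.4, -0.7, 0.6]
opening: 0.0854
grip_force: 0.0
t 21.6 p [5.356e-01 2.000e-04 2.799e-01] yaw 84.08 open 0.0854 F [ 0.4 -0.7  0.6] grip 0.0
off [-12.6  96.9 157.8] rot [-0.    -0.    -0.138]
```

```bash
python3 -m handwheel '[{"gripper":-1,"offset":[-6,50,0],"rotation":[0,0,-0.07]},{"gripper":-1,"offset":[-12.5,97,20],"rotation":[0,0,-0.138]},{"gripper":-1,"offset":[-12.5,97,75],"rotation":[0,0,-0.138]},{"gripper":-1,"offset":[-12.5,97,125],"rotation":[0,0,-0.138]},{"gripper":-1,"offset":[-12.5,97,150],"rotation":[0,0,-0.138]},{"gripper":-1,"offset":[-12.5,97,158],"rotation":[0,0,-0.138]},{"gripper":-1,"offset":[-12.5,97,158],"rotation":[0,0,-0.138]},{"gripper":0,"offset":[-12.5,97,158],"rotation":[0,0,-0.138]}]' 60
python3 -m handwheel '[{"gripper":1,"offset":[0,0,0],"rotation":[0,0,0]},{"gripper":1,"offset":[0,0,0],"rotation":[0,0,0]},{"gripper":1,"offset":[0,0,0],"rotation":[0,0,0]},{"gripper":1,"offset":[0,0,0],"rotation":[0,0,0]},{"gripper":1,"offset":[0,0,0],"rotation":[0,0,0]},{"gripper":1,"offset":[0,0,-10],"rotation":[0,0,0]},{"gripper":1,"offset":[0,0,-60],"rotation":[0,0,0]},{"gripper":1,"offset":[0,0,-120],"rotation":[0,0,0]}]' 60
python3 - <<'E'
from h import *
s=np.array([.4635,-.0225]); p=s+.040*np.array([.9948,-.102]); st(); to(p[0],p[1],.2,84.1)
E
```

```text
t: 22.65
tool_pos: [0.6323, -0.0223, 0.1242]
tool_rot: [2.18, 2.258, 0.003]
contact_force: [0.6, -0.1, 0.8]
opening: 0.0698
grip_force: 0.0
t: 23.65
tool_pos: [0.6297, -0.0222, 0.241]
tool_rot: [-2.18, -2.257, 0.004]
contact_force: [0.1, 0.3, -1.0]
opening: 0.0031
grip_force: 59.3
t 23.65 p [ 0.6297 -0.0222  0.241 ] yaw 92.0 open 0.0031 F [ 0.1  0.3 -1. ] grip 59.3
off [  -0.  -126.3   41.6] rot [-0.005 -0.001  0.138]
```

```bash
python3 -m handwheel '[{"gripper":1,"offset":[0,-40,0],"rotation":[0,0,0.05]},{"gripper":1,"offset":[0,-85,20],"rotation":[0,0,0.1]},{"gripper":1,"offset":[0,-126.5,41],"rotation":[0,0,0.138]},{"gripper":1,"offset":[0,-126.5,41],"rotation":[0,0,0.138]},{"gripper":1,"offset":[0,-126.5,41],"rotation":[0,0,0.138]},{"gripper":1,"offset":[0,-126.5,41],"rotation":[0,0,0.138]},{"gripper":1,"offset":[0,-126.5,41],"rotation":[0,0,0.138]},{"gripper":1,"offset":[0,-126.5,41],"rotation":[0,0,0.138]}]' 60
python3 -c "
from h import *
compare('w10.png')"
```

```text
t: 24.65
tool_pos: [0.5053, -0.0269, 0.2012]
tool_rot: [2.332, 2.104, 0.0]
contact_force: [0.2, 0.4, -2.3]
opening: 0.0033
grip_force: 59.6
t 24.65 p [ 0.5053 -0.0269  0.2012] yaw 84.11 open 0.0033 F [ 0.2  0.4 -2.3] grip 59.6
shoulder [319.0, 250.0] lip top [402.0, 219.0] [398.0, 276.0] foot corner [392.0, 205.0] [319.0, 205.0]
hook shift 0 -1 score 0.802
head shift -2 1 score 0.919
shank mid [ 0.4639 -0.023   0.125 ]
off [ -0.5 -41.5  22.1] rot [0. 0. 0.]
```

```bash
python3 -m handwheel '[{"gripper":1,"offset":[-1,0,12],"rotation":[0,0,0]},{"gripper":1,"offset":[-1,0,22],"rotation":[0,0,0]},{"gripper":1,"offset":[-1,0,22],"rotation":[0,0,0]},{"gripper":1,"offset":[-1,-10,22],"rotation":[0,0,0]},{"gripper":1,"offset":[-1,-20,22],"rotation":[0,0,0]},{"gripper":1,"offset":[-1,-30,22],"rotation":[0,0,0]},{"gripper":1,"offset":[-1,-41.5,22],"rotation":[0,0,0]},{"gripper":1,"offset":[-1,-41.5,22],"rotation":[0,0,0]}]' 60
python3 -m handwheel '[{"gripper":1,"offset":[0,0,6],"rotation":[0,0,0]},{"gripper":1,"offset":[0,0,12],"rotation":[0,0,0]},{"gripper":1,"offset":[0,0,18],"rotation":[0,0,0]},{"gripper":1,"offset":[0,0,24],"rotation":[0,0,0]},{"gripper":1,"offset":[0,0,29],"rotation":[0,0,0]},{"gripper":1,"offset":[0,0,29],"rotation":[0,0,0]},{"gripper":0.7,"offset":[0,0,29],"rotation":[0,0,0]},{"gripper":0.5,"offset":[0,0,29],"rotation":[0,0,0]}]' 60
python3 -m handwheel '[{"gripper":0,"offset":[0,0,0],"rotation":[0,0,0]},{"gripper":-1,"offset":[0,0,-10],"rotation":[0,0,0]},{"gripper":-1,"offset":[0,0,-60],"rotation":[0,0,0]},{"gripper":-1,"offset":[0,0,-110],"rotation":[0,0,0]},{"gripper":-1,"offset":[-10,30,-130],"rotation":[0,0,0]},{"gripper":-1,"offset":[-40,70,-130],"rotation":[0,0,0]},{"gripper":-1,"offset":[-40,70,-130],"rotation":[0,0,0]},{"gripper":-1,"offset":[-40,70,-130],"rotation":[0,0,0]}]' 60
python3 - <<'E'
from h import *
st(); d=snap('wrist','w11.png'); to(.633,-.092,.122,92)
E
```

```text
t: 25.7
tool_pos: [0.4626, -0.0234, 0.1789]
tool_rot: [2.333, 2.104, 0.001]
contact_force: [-0.2, -1.1, -1.8]
opening: 0.0029
grip_force: 59.6
t: 26.7
tool_pos: [0.4638, -0.0236, 0.1505]
tool_rot: [2.332, 2.104, 0.001]
contact_force: [0.2, 0.5, -1.0]
opening: 0.0215
grip_force: 0.0
t: 27.7
tool_pos: [0.5285, -0.0704, 0.2799]
tool_rot: [-2.333, -2.103, 0.0]
contact_force: [-0.2, 0.2, -0.6]
opening: 0.0853
grip_force: 0.0
t 27.7 p [ 0.5285 -0.0704  0.2799] yaw 84.08 open 0.0853 F [-0.2  0.2 -0.6] grip 0.0
off [-11.1 106.4 157.9] rot [-0.    -0.    -0.138]
```

```bash
python3 -m handwheel '[{"gripper":-1,"offset":[-6,50,0],"rotation":[0,0,-0.07]},{"gripper":-1,"offset":[-11,106,15],"rotation":[0,0,-0.138]},{"gripper":-1,"offset":[-11,106.5,70],"rotation":[0,0,-0.138]},{"gripper":-1,"offset":[-11,106.5,125],"rotation":[0,0,-0.138]},{"gripper":-1,"offset":[-11,106.5,150],"rotation":[0,0,-0.138]},{"gripper":-1,"offset":[-11,106.5,158],"rotation":[0,0,-0.138]},{"gripper":-1,"offset":[-11,106.5,158],"rotation":[0,0,-0.138]},{"gripper":0,"offset":[-11,106.5,158],"rotation":[0,0,-0.138]}]' 60
python3 -m handwheel '[{"gripper":1,"offset":[0,0,0],"rotation":[0,0,0]},{"gripper":1,"offset":[0,0,0],"rotation":[0,0,0]},{"gripper":1,"offset":[0,0,0],"rotation":[0,0,0]},{"gripper":1,"offset":[0,0,0],"rotation":[0,0,0]},{"gripper":1,"offset":[0,0,0],"rotation":[0,0,0]},{"gripper":1,"offset":[0,0,-10],"rotation":[0,0,0]},{"gripper":1,"offset":[0,0,-60],"rotation":[0,0,0]},{"gripper":1,"offset":[0,0,-120],"rotation":[0,0,0]}]' 60
python3 - <<'E'
from h import *
s=np.array([.4567,-.0925]); p=s+.040*np.array([.9948,-.102]); st(); to(p[0],p[1],.2,84.1)
E
```

```text
t: 28.75
tool_pos: [0.6349, -0.0925, 0.1244]
tool_rot: [2.18, 2.258, 0.003]
contact_force: [0.6, 0.9, 0.3]
opening: 0.0698
grip_force: 0.0
t: 29.75
tool_pos: [0.6323, -0.0921, 0.241]
tool_rot: [-2.179, -2.257, 0.004]
contact_force: [1.3, 0.3, -1.3]
opening: 0.0032
grip_force: 59.3
t 29.75 p [ 0.6323 -0.0921  0.241 ] yaw 92.0 open 0.0032 F [ 1.3  0.3 -1.3] grip 59.3
off [   0.2 -135.7   41.6] rot [-0.005 -0.001  0.138]
```

```bash
python3 -m handwheel '[{"gripper":1,"offset":[0,-45,0],"rotation":[0,0,0.05]},{"gripper":1,"offset":[0,-90,20],"rotation":[0,0,0.1]},{"gripper":1,"offset":[0,-135.5,41],"rotation":[0,0,0.138]},{"gripper":1,"offset":[0,-135.5,41],"rotation":[0,0,0.138]},{"gripper":1,"offset":[0,-135.5,41],"rotation":[0,0,0.138]},{"gripper":1,"offset":[0,-135.5,41],"rotation":[0,0,0.138]},{"gripper":1,"offset":[0,-135.5,41],"rotation":[0,0,0.138]},{"gripper":1,"offset":[0,-135.5,41],"rotation":[0,0,0.138]}]' 60
python3 -c "
from h import *
compare('w12.png')"
```

```text
t: 30.75
tool_pos: [0.4989, -0.0972, 0.2013]
tool_rot: [2.332, 2.104, 0.0]
contact_force: [-0.2, -0.1, -1.5]
opening: 0.0029
grip_force: 59.8
t 30.75 p [ 0.4989 -0.0972  0.2013] yaw 84.12 open 0.0029 F [-0.2 -0.1 -1.5] grip 59.8
shoulder [319.0, 250.0] lip top [402.0, 219.0] [398.0, 276.0] foot corner [392.0, 205.0] [319.0, 205.0]
hook shift 0 -2 score 0.792
head shift -2 -1 score 0.932
shank mid [ 0.4576 -0.0923  0.125 ]
off [  0.7 -41.4  22.1] rot [0. 0. 0.]
```

```bash
python3 -m handwheel '[{"gripper":1,"offset":[0,0,12],"rotation":[0,0,0]},{"gripper":1,"offset":[0,0,22],"rotation":[0,0,0]},{"gripper":1,"offset":[0,0,22],"rotation":[0,0,0]},{"gripper":1,"offset":[0,-10,22],"rotation":[0,0,0]},{"gripper":1,"offset":[0,-20,22],"rotation":[0,0,0]},{"gripper":1,"offset":[0,-30,22],"rotation":[0,0,0]},{"gripper":1,"offset":[0,-41.5,22],"rotation":[0,0,0]},{"gripper":1,"offset":[0,-41.5,22],"rotation":[0,0,0]}]' 60
python3 -m handwheel '[{"gripper":1,"offset":[0,0,6],"rotation":[0,0,0]},{"gripper":1,"offset":[0,0,12],"rotation":[0,0,0]},{"gripper":1,"offset":[0,0,18],"rotation":[0,0,0]},{"gripper":1,"offset":[0,0,24],"rotation":[0,0,0]},{"gripper":1,"offset":[0,0,29],"rotation":[0,0,0]},{"gripper":1,"offset":[0,0,29],"rotation":[0,0,0]},{"gripper":0.7,"offset":[0,0,29],"rotation":[0,0,0]},{"gripper":0.5,"offset":[0,0,29],"rotation":[0,0,0]}]' 60
python3 -m handwheel '[{"gripper":0,"offset":[0,0,0],"rotation":[0,0,0]},{"gripper":-1,"offset":[0,0,-10],"rotation":[0,0,0]},{"gripper":-1,"offset":[0,0,-60],"rotation":[0,0,0]},{"gripper":-1,"offset":[0,0,-110],"rotation":[0,0,0]},{"gripper":-1,"offset":[-10,30,-130],"rotation":[0,0,0]},{"gripper":-1,"offset":[-60,80,-130],"rotation":[0,0,0]},{"gripper":-1,"offset":[-115,100,-130],"rotation":[0,0,0]},{"gripper":-1,"offset":[-170,100,-130],"rotation":[0,0,0]}]' 60
python3 - <<'E'
from h import *
st(); to(.575,-.43,.26,90)
E
```

```text
t: 31.8
tool_pos: [0.4563, -0.0928, 0.1789]
tool_rot: [2.333, 2.103, 0.0]
contact_force: [0.8, 0.5, -1.9]
opening: 0.0032
grip_force: 59.8
t: 32.8
tool_pos: [0.4574, -0.093, 0.1505]
tool_rot: [2.332, 2.103, 0.001]
contact_force: [-0.2, -0.1, 0.6]
opening: 0.0214
grip_force: 0.0
t: 33.8
tool_pos: [0.54, -0.274, 0.2804]
tool_rot: [2.331, 2.105, 0.001]
contact_force: [0.8, 0.2, 0.1]
opening: 0.0853
grip_force: 0.0
t 33.8 p [ 0.54   -0.274   0.2804] yaw 84.18 open 0.0853 F [0.8 0.2 0.1] grip 0.0
off [-151.6   50.6   20.4] rot [ 0.001  0.    -0.102]
```

```bash
python3 -m handwheel '[{"gripper":-1,"offset":[-50,20,10],"rotation":[0,0,-0.1]},{"gripper":-1,"offset":[-100,40,20],"rotation":[0,0,-0.1]},{"gripper":-1,"offset":[-150,50,20],"rotation":[0,0,-0.1]},{"gripper":-1,"offset":[-150,50,20],"rotation":[0,0,-0.1]},{"gripper":-1,"offset":[-150,50,20],"rotation":[0,0,-0.1]},{"gripper":-1,"offset":[-150,50,20],"rotation":[0,0,-0.1]},{"gripper":-1,"offset":[-150,50,20],"rotation":[0,0,-0.1]},{"gripper":-1,"offset":[-150,50,20],"rotation":[0,0,-0.1]}]' 60
python3 - <<'E'
from h import *
st(); d=snap('wrist','w13.png')
from scipy.optimize import minimize
hsv=cv2.cvtColor(d['image'],cv2.COLOR_RGB2HSV); m=((hsv[...,1]<45)|(hsv[...,2]<35)).astype(np.uint8); m[290:]=0
m=cv2.morphologyEx(m,cv2.MORPH_CLOSE,np.ones((7,7)))
n,l,s,c=cv2.connectedComponentsWithStats(m); print([(s[i].tolist()) for i in range(1,n) if s[i][4]>400])
i=1+np.argmax(s[1:,4]); m=(l==i).astype(np.uint8)
th=np.linspace(0,np.pi,25)
def sil(p):
    x,y,yaw=p; c,s=np.cos(yaw),np.sin(yaw)
    pts=[w2px(d,[x+c*a-s*b,y+s*a+c*b,z]) for b in(-.019,.019) for a,z in [(.037,0),(-.037,0)]+[(.037*np.cos(t),.031+.037*np.sin(t)) for t in th]]
    o=np.zeros((480,640),np.uint8); cv2.fillConvexPoly(o,cv2.convexHull(np.array(pts,np.float32)).astype(int),1); return o
cost=lambda p:1-(sil(p)&m).sum()/(sil(p)|m).sum()
g=px2w(d,*(s[i][:2]+s[i][2:4]/2),.03)
for a in(0,25,50,90,-45):
    a=np.radians(a); r=minimize(cost,[g[0],g[1],a],method='Nelder-Mead',options=dict(initial_simplex=[[g[0],g[1],a],[g[0]+.01,g[1],a],[g[0],g[1]+.01,a],[g[0],g[1],a+.25]])); print(r.x.round(4),np.degrees(r.x[2]).round(1),round(r.fun,3))
    if a==0 or r.fun<b.fun: b=r
im=d['image'][:,:,::-1].copy(); cs,_=cv2.findContours(sil(b.x),0,2); cv2.drawContours(im,cs,-1,(0,0,255),1); cv2.imwrite('pics/w13o.png',im)
x,y,a=b.x; print(len([1])); to(x,y,.26,np.degrees(a))
E
```

```text
t: 34.8
tool_pos: [0.5734, -0.4259, 0.2602]
tool_rot: [2.223, 2.219, 0.0]
contact_force: [-0.6, -0.7, -0.5]
opening: 0.0853
grip_force: 0.0
t 34.8 p [ 0.5734 -0.4259  0.2602] yaw 89.88 open 0.0853 F [-0.6 -0.7 -0.5] grip 0.0
[[0, 0, 86, 144, 9679], [281, 136, 91, 85, 4276]]
[ 0.3367 -0.3441  1.5541] 89.0 0.358
[ 0.3364 -0.3437  1.5662] 89.7 0.356
[ 0.3364 -0.3436  1.5674] 89.8 0.356
[ 0.3371 -0.3184  1.5874] 91.0 0.4
[ 0.336  -0.3436 -1.611 ] -92.3 0.359
1
off [  81.9 -237.2    0. ] rot [0.    0.    0.002]
```

View pics/w13o.png

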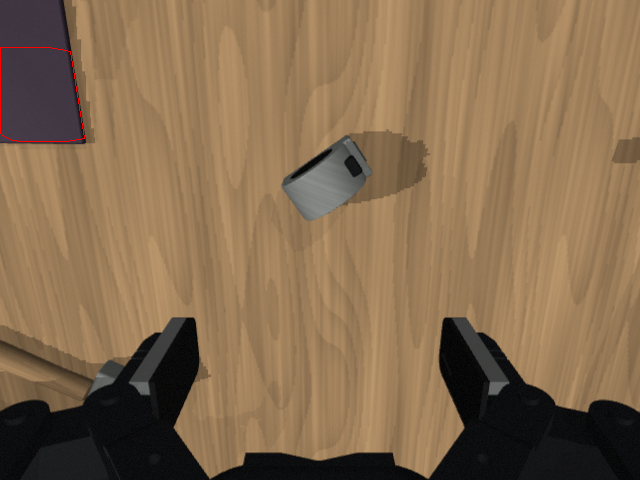

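The fit latched onto the slate at top left. The tape is the component at (327,178), upright and turned about 35°, so I'll refit on that one. That was picture 14, so the rest is numeric.

```bash
cat >> h.py <<'E'
from scipy.optimize import minimize
th=np.linspace(0,np.pi,25)
def tape(d,u,v):
    hsv=cv2.cvtColor(d['image'],cv2.COLOR_RGB2HSV); m=((hsv[...,1]<45)|(hsv[...,2]<35)).astype(np.uint8); m[290:]=0
    m=cv2.morphologyEx(m,cv2.MORPH_CLOSE,np.ones((7,7))); n,l=cv2.connectedComponents(m); m=(l==l[v,u]).astype(np.uint8)
    def sil(p):
        x,y,yaw=p; c,s=np.cos(yaw),np.sin(yaw)
        pts=[w2px(d,[x+c*a-s*b,y+s*a+c*b,z]) for b in(-.019,.019) for a,z in [(.037,0),(-.037,0)]+[(.037*np.cos(t),.031+.037*np.sin(t)) for t in th]]
        o=np.zeros((480,640),np.uint8); cv2.fillConvexPoly(o,cv2.convexHull(np.array(pts,np.float32)).astype(int),1); return o
    cost=lambda p:1-(sil(p)&m).sum()/(sil(p)|m).sum()
    g=px2w(d,u,v,.03)
    for a in(0,25,50,90,-45):
        a=np.radians(a); r=minimize(cost,[g[0],g[1],a],method='Nelder-Mead',options=dict(initial_simplex=[[g[0],g[1],a],[g[0]+.01,g[1],a],[g[0],g[1]+.01,a],[g[0],g[1],a+.25]])); print(r.x.round(4),np.degrees(r.x[2]).round(1),round(r.fun,3))
E
python3 - <<'E'
from h import *
tape(load('w13.png'),327,185); to(.58,-.37,.26,35)
o=ctrl.get_obs(); print(o['q'])
E
```

```text
[ 0.5803 -0.4131  0.6329] 36.3 0.065
[ 0.5813 -0.4133  0.6056] 34.7 0.066
[ 0.5806 -0.4127  0.6168] 35.3 0.067
[ 0.5809 -0.4129  0.6357] 36.4 0.068
[ 0.5805 -0.4129  0.627 ] 35.9 0.068
off [56.1  6.5  0.1] rot [0.    0.    0.958]
[-7.43110748e-01  2.44681167e-01  1.35304111e+00 -9.62439707e-06
  1.54358292e+00 -7.40785458e-01]
```

```bash
python3 -m handwheel '[{"gripper":-1,"offset":[13,7,0],"rotation":[0,0,0.18]},{"gripper":-1,"offset":[13,7,0],"rotation":[0,0,0.36]},{"gripper":-1,"offset":[13,7,40],"rotation":[0,0,0.54]},{"gripper":-1,"offset":[13,7,80],"rotation":[0,0,0.72]},{"gripper":-1,"offset":[13,7,100],"rotation":[0,0,0.9]},{"gripper":-1,"offset":[13,7,110],"rotation":[0,0,0.94]},{"gripper":-1,"offset":[13,7,110],"rotation":[0,0,0.94]},{"gripper":-1,"offset":[13,7,110],"rotation":[0,0,0.94]}]' 60
python3 - <<'E'
from h import *
st(); to(.5806,-.413,.025,36)
d=snap('wrist','w14.png')
p=w2px(d,[.5806,-.413,.06]); print(p); tape(d,int(p[0]),min(int(p[1]),285))
E
```

```text
t: 35.85
tool_pos: [0.5806, -0.4138, 0.1508]
tool_rot: [2.987, 0.971, 0.001]
contact_force: [-0.9, -0.6, -0.5]
opening: 0.085
grip_force: 0.0
t 35.85 p [ 0.5806 -0.4138  0.1508] yaw 36.01 open 0.085 F [-0.9 -0.6 -0.5] grip 0.0
off [  0.4  -0.8 125.8] rot [ 0.001 -0.     0.   ]
[317.93134186 242.00341477]
[ 0.5799 -0.4137  0.5924] 33.9 0.055
[ 0.5802 -0.4141  0.5992] 34.3 0.055
[ 0.58   -0.414   0.6167] 35.3 0.053
[ 0.58   -0.4139  0.6106] 35.0 0.053
[ 0.5794 -0.414   0.6276] 36.0 0.056
```

Confirmed, so I'll descend, grip and lift.

```bash
python3 -m handwheel '[{"gripper":-1,"offset":[0,0,40],"rotation":[0,0,0.015]},{"gripper":-1,"offset":[0,0,80],"rotation":[0,0,0.015]},{"gripper":-1,"offset":[0,0,110],"rotation":[0,0,0.015]},{"gripper":-1,"offset":[0,0,126],"rotation":[0,0,0.015]},{"gripper":-1,"offset":[0,0,126],"rotation":[0,0,0.015]},{"gripper":1,"offset":[0,0,126],"rotation":[0,0,0.015]},{"gripper":1,"offset":[0,0,126],"rotation":[0,0,0.015]},{"gripper":1,"offset":[0,0,126],"rotation":[0,0,0.015]}]' 60
python3 -m handwheel '[{"gripper":1,"offset":[0,0,0],"rotation":[0,0,0]},{"gripper":1,"offset":[0,0,0],"rotation":[0,0,0]},{"gripper":1,"offset":[0,0,-10],"rotation":[0,0,0]},{"gripper":1,"offset":[0,0,-60],"rotation":[0,0,0]},{"gripper":1,"offset":[0,0,-120],"rotation":[0,0,0]},{"gripper":1,"offset":[0,0,-180],"rotation":[0,0,0]},{"gripper":1,"offset":[0,0,-225],"rotation":[0,0,0]},{"gripper":1,"offset":[0,0,-225],"rotation":[0,0,0]}]' 60
python3 - <<'E'
from h import *
st(); to(.5936,.28,.27,-9.2); to(.64,-.05,.27,0)
E
```

```text
t: 36.9
tool_pos: [0.5811, -0.4144, 0.0258]
tool_rot: [2.993, 0.947, 0.002]
contact_force: [0.7, -0.0, -2.3]
opening: 0.0369
grip_force: 61.2
t: 37.9
tool_pos: [0.5818, -0.4149, 0.2544]
tool_rot: [2.988, 0.945, 0.007]
contact_force: [-0.4, -0.3, -2.7]
opening: 0.0376
grip_force: 61.9
t 37.9 p [ 0.5818 -0.4149  0.2544] yaw 35.11 open 0.0376 F [-0.4 -0.3 -2.7] grip 61.9
off [ 409.4 -561.5  -19.5] rot [ 0.007 -0.005  0.773]
off [ 257.6 -264.9  -17.3] rot [ 0.008 -0.005  0.613]
```

```bash
python3 -m handwheel '[{"gripper":1,"offset":[46,-50,-20],"rotation":[0,0,0.1]},{"gripper":1,"offset":[88,-100,-20],"rotation":[0,0,0.2]},{"gripper":1,"offset":[125,-145,-20],"rotation":[0,0,0.3]},{"gripper":1,"offset":[158,-190,-20],"rotation":[0,0,0.4]},{"gripper":1,"offset":[190,-235,-20],"rotation":[0,0,0.5]},{"gripper":1,"offset":[220,-280,-20],"rotation":[0,0,0.6]},{"gripper":1,"offset":[250,-320,-20],"rotation":[0,0,0.7]},{"gripper":1,"offset":[280,-365,-20],"rotation":[0,0,0.773]}]' 60
python3 - <<'E'
from h import *
st(); to(.5936,.384,.27,-9.2)
d=load('w2.png'); P=np.array([px2w(d,u,v,.03) for u,v in[(443,0),(583,22),(541,151),(411,127)]]); print(P,P.mean(0),[np.linalg.norm(P[i]-P[i-1]) for i in range(4)])
E
```

```text
t: 38.9
tool_pos: [0.5976, 0.0476, 0.2645]
tool_rot: [3.131, -0.256, -0.009]
contact_force: [0.9, -0.1, -4.0]
opening: 0.0373
grip_force: 62.2
t 38.9 p [0.5976 0.0476 0.2645] yaw -9.34 open 0.0373 F [ 0.9 -0.1 -4. ] grip 62.2
off [ -58.6 -331.3   -5.4] rot [ 0.001  0.006 -0.002]
[[0.54553595 0.43971338 0.03      ]
 [0.65518388 0.42482961 0.03      ]
 [0.63935646 0.32630529 0.03      ]
 [0.5278697  0.34572564 0.03      ]] [0.5919865  0.38414348 0.03      ] [np.float64(0.09563363208904986), np.float64(0.11065349386102845), np.float64(0.09978751931072001), np.float64(0.11316557142991476)]
```

```bash
python3 -m handwheel '[{"gripper":1,"offset":[-10,-50,0],"rotation":[0,0,0]},{"gripper":1,"offset":[-20,-105,0],"rotation":[0,0,0]},{"gripper":1,"offset":[-30,-160,0],"rotation":[0,0,0]},{"gripper":1,"offset":[-40,-215,0],"rotation":[0,0,0]},{"gripper":1,"offset":[-48,-270,0],"rotation":[0,0,0]},{"gripper":1,"offset":[-59.5,-330,40],"rotation":[0,0,0]},{"gripper":1,"offset":[-59.5,-330,90],"rotation":[0,0,0]},{"gripper":1,"offset":[-59.5,-330,100],"rotation":[0,0,0]}]' 60
python3 -m handwheel '[{"gripper":1,"offset":[0,0,0],"rotation":[0,0,0]},{"gripper":1,"offset":[0,0,0],"rotation":[0,0,0]},{"gripper":1,"offset":[0,0,40],"rotation":[0,0,0]},{"gripper":1,"offset":[0,0,70],"rotation":[0,0,0]},{"gripper":1,"offset":[0,0,90],"rotation":[0,0,0]},{"gripper":1,"offset":[0,0,100],"rotation":[0,0,0]},{"gripper":1,"offset":[0,0,100],"rotation":[0,0,0]},{"gripper":1,"offset":[0,0,100],"rotation":[0,0,0]}]' 60
python3 -c "
from h import *
st(); to(.5925,.383,.04,-9.2)"
```

```text
t: 39.9
tool_pos: [0.588, 0.3796, 0.1584]
tool_rot: [3.123, -0.248, -0.023]
contact_force: [-0.3, -0.1, -5.5]
opening: 0.0375
grip_force: 62.3
t: 40.9
tool_pos: [0.5944, 0.3818, 0.0707]
tool_rot: [-3.13, 0.251, -0.004]
contact_force: [0.2, -0.1, -3.0]
opening: 0.0372
grip_force: 62.6
t 40.9 p [0.5944 0.3818 0.0707] yaw -9.18 open 0.0372 F [ 0.2 -0.1 -3. ] grip 62.6
off [-2.2 -0.9 30.7] rot [-0.002 -0.002  0.   ]
```

```bash
python3 -m handwheel '[{"gripper":1,"offset":[-1.7,-1,0],"rotation":[0,0,0]},{"gripper":1,"offset":[-1.7,-1,4],"rotation":[0,0,0]},{"gripper":1,"offset":[-1.7,-1,8],"rotation":[0,0,0]},{"gripper":1,"offset":[-1.7,-1,12],"rotation":[0,0,0]},{"gripper":1,"offset":[-1.7,-1,16],"rotation":[0,0,0]},{"gripper":1,"offset":[-1.7,-1,20],"rotation":[0,0,0]},{"gripper":1,"offset":[-1.7,-1,24],"rotation":[0,0,0]},{"gripper":1,"offset":[-1.7,-1,24],"rotation":[0,0,0]}]' 60
python3 -c "
from h import *
st(); to(.5925,.383,.04,-9.2)"
```

```text
t: 41.9
tool_pos: [0.5915, 0.3823, 0.0441]
tool_rot: [3.131, -0.251, -0.001]
contact_force: [0.1, -0.6, -3.0]
opening: 0.0374
grip_force: 62.6
t 41.9 p [0.5915 0.3823 0.0441] yaw -9.18 open 0.0374 F [ 0.1 -0.6 -3. ] grip 62.6
off [ 0.9 -0.8  4.1] rot [0.001 0.001 0.   ]
```

No contact, and the tape's bottom is below the rim, so it is in the pocket. Next I'll seat it, release and retreat.

```bash
python3 -m handwheel '[{"gripper":1,"offset":[0.5,-0.5,2],"rotation":[0,0,0]},{"gripper":1,"offset":[0.5,-0.5,3.5],"rotation":[0,0,0]},{"gripper":1,"offset":[0.5,-0.5,3.5],"rotation":[0,0,0]},{"gripper":0,"offset":[0.5,-0.5,3.5],"rotation":[0,0,0]},{"gripper":-1,"offset":[0.5,-0.5,3.5],"rotation":[0,0,0]},{"gripper":-1,"offset":[0.5,-0.5,3.5],"rotation":[0,0,0]},{"gripper":-1,"offset":[0.5,-0.5,-15],"rotation":[0,0,0]},{"gripper":-1,"offset":[0.5,-0.5,-70],"rotation":[0,0,0]}]' 60
python3 -m handwheel '[{"gripper":-1,"offset":[0,0,-50],"rotation":[0,0,0]},{"gripper":-1,"offset":[0,0,-100],"rotation":[0,0,0]},{"gripper":-1,"offset":[-50,0,-150],"rotation":[0,0,0]},{"gripper":-1,"offset":[-110,0,-170],"rotation":[0,0,0]},{"gripper":-1,"offset":[-110,0,-170],"rotation":[0,0,0]},{"gripper":-1,"offset":[-110,0,-170],"rotation":[0,0,0]},{"gripper":-1,"offset":[-110,0,-170],"rotation":[0,0,0]},{"gripper":-1,"offset":[-110,0,-170],"rotation":[0,0,0]}]' 60
python3 - <<'E'
from h import *
st(); d=snap('wrist','w15.png'); t=snap('top','top2.png'); s=snap('scene','scene2.png')
# tape: fit with base at floor .014
import h
w=lambda P:w2px(d,P)
h.w2px=lambda d,P:w2px(d,np.array(P)+[0,0,.014])
p=w([.5925,.383,.06]); print(p); tape(d,int(p[0]),int(p[1]))
# hooks: are compartment/screws: tab-top pixels bluish-grey in top view?
a=load('top0.png')
for n,(x,y) in dict(s5=(.4774,.1166),s4=(.4703,.047),s3=(.4637,-.0227),s2=(.457,-.0923)).items():
    print(n,[ (w2px(t,[x,y,z]).round().astype(int).tolist(), t['image'][tuple(w2px(t,[x,y,z]).round().astype(int)[::-1])].tolist()) for z in(.165,.18)])
for n,(x,y) in dict(well=(.452,.370)).items():
    q=w2px(t,[x,y,.08]).round().astype(int); print(n,q,t['image'][q[1],q[0]])
E
```

```text
t: 42.9
tool_pos: [0.59, 0.3817, 0.1123]
tool_rot: [3.128, -0.251, -0.01]
contact_force: [1.3, -0.6, 0.3]
opening: 0.0853
grip_force: 0.0
t: 43.9
tool_pos: [0.4844, 0.3999, 0.2834]
tool_rot: [3.13, -0.253, -0.003]
contact_force: [0.4, 0.5, 0.5]
opening: 0.0854
grip_force: 0.0
t 43.9 p [0.4844 0.3999 0.2834] yaw -9.25 open 0.0854 F [0.4 0.5 0.5] grip 0.0
[317.9356583   58.53997336]
[ 0.5918  0.3828 -0.1652] -9.5 0.109
[ 0.5931  0.3831 -0.1411] -8.1 0.113
[ 0.5929  0.3825 -0.1924] -11.0 0.115
[0.594  0.3832 3.0142] 172.7 0.116
[ 0.5918  0.3827 -0.1696] -9.7 0.108
s5 [([267, 260], [65, 64, 66]), ([266, 259], [74, 74, 74])]
s4 [([300, 264], [88, 91, 92]), ([299, 263], [95, 101, 100])]
s3 [([333, 268], [94, 99, 98]), ([333, 267], [101, 103, 105])]
s2 [([366, 272], [91, 94, 92]), ([367, 271], [101, 104, 104])]
well [160 271] [133 135 138]
```

Run:
```python
from h import *
d=load('scene2.png'); hsv=cv2.cvtColor(d['image'],cv2.COLOR_RGB2HSV); m=((hsv[...,1]<50)).astype(np.uint8)
ax=np.array([.9948,-.102,0]); ay=np.array([.102,.9948,0]); up=np.array([0,0,1.])
for n,(x,y) in dict(s5=(.4774,.1166),s4=(.4703,.047),s3=(.4637,-.0227),s2=(.457,-.0923)).items():
    r=[]
    for dz in range(-8,33,4):
        b=np.array([x,y,.035+dz/1000]); f=np.zeros(m.shape,np.uint8); P=lambda a,h:w2px(d,b+ay*a+up*h+ax*.002)
        for w,z0,z1 in((.017,0,.032),(.028,.032,.112),(.02,.112,.145)):
            cv2.fillConvexPoly(f,np.array([P(-w,z0),P(w,z0),P(w,z1),P(-w,z1)]).round().astype(int),1)
        ring=cv2.dilate(f,np.ones((5,5)))-f
        r.append((dz,round(m[f>0].mean()-m[ring>0].mean(),2)))
    print(n,r)
# weight: knob/foot in the well, by wrist-view 
w=load('w15.png'); h2=cv2.cvtColor(load('top2.png')['image'],cv2.COLOR_RGB2HSV); t=load('top2.png')
q=w2px(t,[.452,.37,.047]).astype(int); g=((h2[...,1]<50)&(h2[...,2]>90)).astype(np.uint8); g2=np.zeros_like(g); g2[q[1]-30:q[1]+30,q[0]-30:q[0]+30]=1; g&=g2
M=cv2.moments(g,True); print('weight px',M['m10']/M['m00'],M['m01']/M['m00'],'area',M['m00'],'->',px2w(t,M['m10']/M['m00'],M['m01']/M['m00'],.047), 'area exp',np.pi*(35/.0011/1000/ (1))**2/1e0 if 0 else '')
```

```text
s5 [(-8, np.float64(0.56)), (-4, np.float64(0.61)), (0, np.float64(0.75)), (4, np.float64(0.73)), (8, np.float64(0.68)), (12, np.float64(0.61)), (16, np.float64(0.56)), (20, np.float64(0.55)), (24, np.float64(0.5)), (28, np.float64(0.43)), (32, np.float64(0.39))]
s4 [(-8, np.float64(0.56)), (-4, np.float64(0.61)), (0, np.float64(0.66)), (4, np.float64(0.77)), (8, np.float64(0.69)), (12, np.float64(0.64)), (16, np.float64(0.59)), (20, np.float64(0.54)), (24, np.float64(0.5)), (28, np.float64(0.46)), (32, np.float64(0.45))]
s3 [(-8, np.float64(0.54)), (-4, np.float64(0.6)), (0, np.float64(0.67)), (4, np.float64(0.7)), (8, np.float64(0.64)), (12, np.float64(0.61)), (16, np.float64(0.58)), (20, np.float64(0.53)), (24, np.float64(0.52)), (28, np.float64(0.47)), (32, np.float64(0.42))]
s2 [(-8, np.float64(0.55)), (-4, np.float64(0.6)), (0, np.float64(0.65)), (4, np.float64(0.66)), (8, np.float64(0.64)), (12, np.float64(0.59)), (16, np.float64(0.55)), (20, np.float64(0.53)), (24, np.float64(0.51)), (28, np.float64(0.47)), (32, np.float64(0.44))]
weight px 165.7140825035562 271.5576102418208 area 703.0 -> [0.4534081 0.3694613 0.047    ] area exp
```

All four hooks match the hung height to within about 2 mm, in line with the s5 hook I saw hanging. The weight and tape fit their places, and the robot is clear of everything.

```bash
python3 -c "
from h import *
print(ctrl.finish_job())"
```

```text
the job is handed in; nothing more can be done
None
```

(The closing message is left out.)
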